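Stack L-shaped kiln props alternately on a sloped rack

TASK

Pack the three L-shaped kiln props away in one neat pile on the sloping wooden rack: the thickest at the bottom, the thinnest on top, each lying flat and turned half round from the one below so that their corners point in opposite directions and the pile stays balanced. Each prop must be slid down until it rests squarely against the stop board at the rack's lower end, with the three outlines one above the other. Leave everything else on the table where it stands.

Things in the scene. Friction and masses are not known exactly. Their poses are not given: they have to be found in the camera images.
- prop_thick: flat L of plain buff fired clay, lying on the table at any yaw: two legs 110 mm long outside, 42 mm wide, at a right angle (open 68 x 68 mm notch between), 36 mm thick, about 0.50 kg. Origin: centre of its 110 x 110 mm square outline, underside. Corner block where the legs join centred at (-34,-34) mm; one leg runs along +x at y=-34, the other along +y at x=-34; z up
- prop_mid: flat L of plain buff fired clay, lying on the table at any yaw: two legs 110 mm long outside, 42 mm wide, at a right angle (open 68 x 68 mm notch between), 27 mm thick, about 0.38 kg. Origin: centre of its 110 x 110 mm square outline, underside. Corner block where the legs join centred at (-34,-34) mm; one leg runs along +x at y=-34, the other along +y at x=-34; z up
- prop_thin: flat L of plain buff fired clay, lying on the table at any yaw: two legs 110 mm long outside, 42 mm wide, at a right angle (open 68 x 68 mm notch between), 18 mm thick, about 0.26 kg. Origin: centre of its 110 x 110 mm square outline, underside. Corner block where the legs join centred at (-34,-34) mm; one leg runs along +x at y=-34, the other along +y at x=-34; z up
- prop_thick_heel (a point): centre of the underside of the corner block (where the two legs join) of the 36 mm L-shaped prop
- prop_mid_heel (a point): centre of the underside of the corner block (where the two legs join) of the 27 mm L-shaped prop
- prop_thin_heel (a point): centre of the underside of the corner block (where the two legs join) of the 18 mm L-shaped prop
- deck: fixed sloping plywood deck, 26 degrees, low end nearest the robot; 200 x 200 mm, side rims 8 mm tall at y=+-95. Stop board across the low end, square to the deck, 80 mm tall, 10 thick. Origin on the surface at the foot of the stop's inner face, mid-width, 22 mm above the table; x up the slope (its level heading is the rack's yaw), y across, z out of the deck. Friction keeps props from sliding unaided
- cup: raw clay cup, 68 mm across, 65 mm tall, standing among the props; bystander; origin at the centre of its underside
- bar: straight kiln prop of the same buff clay, 110 x 42 x 27 mm, lying along its x, not L-shaped; bystander; origin at the centre of its underside
- bowl: raw clay bowl, 104 mm across, 50 mm tall; bystander; origin at the centre of its underside
- jar: white plastic jar, 84 mm across, 85 mm tall; bystander; origin at the centre of its underside
- bottle: clear plastic bottle, 60 mm across, 180 mm tall; bystander; origin at the centre of its underside
- brush: brush lying along its x, 180 mm long; bystander; origin at the centre of its underside
- mug: brown stoneware mug with a handle, 76 mm across, 85 mm tall; bystander; origin at the centre of its underside
Mind the look-alikes: they are no part of the job. Leave any pink or purple look-alike of the prop_thick alone.

How it is judged (in metres and radians):
At the end, for the whole second after the job is handed in: Thick, middle, thin prop, bottom to top, at rest: flat on the deck or prop below (5 mm, 0.06 rad), square to the stop (0.08 rad), outline centre 50-61 mm from it; bottom within 45 mm of mid-width, each centred over the one below to 15 mm, corner blocks of neighbours over 86 mm apart (x of prop_thick in the frame of deck between 0.05 and 0.061 m and z of prop_thick in the frame of deck between -0.005 and 0.005 m and angle between the z axis of each of prop_thick, prop_mid, prop_thin and the z axis of deck, either way round below 0.06 rad and (angle between the x axis of prop_thick and the x axis of deck, either way round below 0.08 rad or angle between the x axis of prop_thick and the y axis of deck, either way round below 0.08 rad) and linear speed of each of prop_thick, prop_mid, prop_thin below 0.02 m/s and angular speed of each of prop_thick, prop_mid, prop_thin below 0.1 rad/s and x of prop_mid in the frame of deck between 0.05 and 0.061 m and z of prop_mid in the frame of deck between 0.031 and 0.041 m and (angle between the x axis of prop_mid and the x axis of deck, either way round below 0.08 rad or angle between the x axis of prop_mid and the y axis of deck, either way round below 0.08 rad) and x of prop_thin in the frame of deck between 0.05 and 0.061 m and z of prop_thin in the frame of deck between 0.058 and 0.068 m and (angle between the x axis of prop_thin and the x axis of deck, either way round below 0.08 rad or angle between the x axis of prop_thin and the y axis of deck, either way round below 0.08 rad) and y of prop_thick in the frame of deck between -0.045 and 0.045 m and distance between prop_thick and prop_mid below 0.039 m and distance between prop_mid and prop_thin below 0.031 m and distance between prop_thick_heel and prop_mid_heel above 0.086 m and distance between prop_mid_heel and prop_thin_heel above 0.086 m); the robot touches nothing.
It fails at once if another thing on the table was moved more than 30 mm (distance of any of cup, bar, bowl, jar, bottle, brush, mug from where it was at the start of the episode above 0.03 m).
It fails at once if a cup, bowl, jar, bottle, mug or the straight prop was tipped over (angle between any of cup, bar, bowl, jar, bottle, mug's own z axis and vertical above 0.5 rad).
It also fails if it takes over 69 s, if anything falls off the work surface, if the arm or the gripper's body presses on something with over 40 N, if the wrist force passes 120 N, or if a joint passes its speed limit or range.

ROBOT

A 6-joint arm with a two-finger parallel gripper is mounted at the origin on the work surface. World frame = base frame: x ahead of the robot, y to its left, z up, the work surface at z = 0. Lengths are in mm, angles in rad, forces in N, time in s.
With the tool pointing down it reaches from about 350 to 975 mm from the base axis. Payload 7.1 kg.
Tool frame: the origin (TCP) lies midway between the tips of the shut fingers; the grasp point (between the pads) lies 19 mm behind it; x points along the fingers, z is the direction in which the jaws open and shut, and the axes are right-handed (so a half turn about x gives the same grasp; the last joint's range is limited). The gripper opens to 88 mm and grips with 3 to 60 N. Pads are 20 mm wide; open, the fingers measure 115 mm over their backs; the gripper's body (75 mm by 178 mm) begins 61 mm behind the grasp point.
Start: joints at [1.279, 0.423, 1.63, -0, 1.089, -0.019], TCP at [168.361, 601.88, 222.675] pointing down, gripper open.
Joint ranges: [-3, 3], [-0.9, 2.11], [0.09, 2.58], [-1.31, 4.45], [0.11, 2.69], [-2.54, 2.54]. Speed limits (rad/s): [2.39, 2.39, 3.01, 3.14, 3.14, 3.14].

INTERFACE

Orientations are given as a unit quaternion [w, x, y, z].
In Python, from plant import r gives the robot as it stands.
- The arm moves only by the tool servo_tool, never from a script. Its argument "moves" is a list of rows, each a list of 5 numbers: the finger opening in mm, from 0 to 87.8, then the shift along the tool's x, y, z in mm, then the turn about the tool's x in degrees. In form: [[grip, x, y, z, roll], ...]. A call has 1 to 8 rows; each row shifts and turns the commanded pose from where the row before left it, along the tool's axes as they then stand; what a row does not reach is not made up. A row lasts 1/12 s, in which the tool goes at most 41.7 mm and 7.16 degrees, less where a joint would pass 70% of its speed; a pose out of reach is approached as far as the arm can. A call is refused whole if a number of a shift passes 41.7 or a number of a turn 7.16, either way. A call with a gripper value outside its range is refused whole. The fingers move at their own pace and stop on an object; "grip_force" is the grip in N (left out, the last holds). Time passes only in rows, so rows that do not move let the fingers close. It gives the time, the measured TCP pose, the force and the opening at its end, in the units of the state.
- r.read_state(): the state, without advancing time (a new reading comes with each control period).
- r.snapshot(name): name is "scene" or "top" or "wrist"; returns the picture (420x560x3 uint8, blue, green, red); there is no depth.
- r.camera_model(name): a dict with "fx", "fy", "cx", "cy" (pixels), "pose" (4x4, takes a point from camera to world coordinates); the wrist camera has in their place "mount" (4x4, takes a point from camera to tool coordinates, whose origin is the TCP and whose axes are the tool frame's). Camera axes: x right, y down, z forward; pixel columns grow to the right and rows downward; lengths in mm; the calibration is good to about 2 mm. The wrist camera is an equidistant fisheye: a pixel r from the principal point sees the ray r / f radians off the axis. A picture is of the moment at which its call begins: read the wrist's pose just before it. camera_model takes no time and is no camera call.
- r.finish_job(): hands the job in, once; it reports no verdict.
The state is a dict: "clock": time; "joint_positions": joint angles; "qvel": joint speeds; "joint_torque": joint torques, N m; "position": TCP position; "orientation": TCP orientation; "force": force on the tool from outside, world axes, zero at the start; "wrist_torque": the same for the moment, N m; "grip_width": finger opening in mm.
Only numpy, scipy, OpenCV 4.12 (cv2) and the standard library are available. Lean on these libraries where they do the work, as an engineer would, in place of code of your own. Each camera call takes 0.05 s, during which the arm holds its last target.

## Working session

There is one attempt and no reset: what is moved stays moved. The work goes in short steps, Python scripts to look and compute and a tool call to move; the robot and the scene stay as the last step left them, time stands still between calls to the robot, and variables do not carry over. Pictures are saved under pics/ and viewed, and the job is handed in when it is done.

Besides the shell and the picture viewer there is one more tool, called after "Emit:" as name(argument=value, ...), one argument or row to a line, values as JSON. servo_tool: Moves the arm, as the interface text tells. Its arguments: {"type":"object","properties":{"moves":{"type":"array"},"grip_force":{"type":"number"}},"required":["moves"]}

```bash
ls; mkdir -p pics
python3 - <<'E'
from plant import r
import cv2
s=r.read_state(); print(s)
for n in ("scene","top","wrist"):
    cv2.imwrite(f"pics/{n}0.png",r.snapshot(n)); print(n,r.camera_model(n))
E
```

```text
pics
{'clock': 0.0, 'joint_positions': array([ 1.27900444e+00,  4.23841930e-01,  1.63068608e+00, -1.32545130e-05,
        1.08863133e+00, -1.89862793e-02]), 'qvel': array([ 4.95218039e-04, -3.82393051e-04,  4.82277121e-05, -3.23323910e-04,
       -9.42165885e-04, -9.35449207e-04]), 'joint_torque': array([-2.23057919e-03, -5.44610631e+01, -2.73664713e+01,  6.43522432e-02,
        2.26806861e-02, -1.39751455e-04]), 'position': array([168.20377268, 601.35175641, 221.90257556]), 'orientation': array([ 0.56289927, -0.42769696,  0.56378952,  0.42703758]), 'force': array([-0.52956291, -0.72257296,  0.28189249]), 'wrist_torque': array([ 0.00202451,  0.00439181, -0.002512  ]), 'grip_width': 87.7132317517364}
scene {'fx': 393.19780125416196, 'fy': 393.19780125416196, 'cx': 279.2128388074753, 'cy': 208.00342704174741, 'pose': array([[-6.98651270e-01,  5.82641472e-01, -4.15229235e-01,
         9.33247931e+02],
       [ 7.15252584e-01,  5.82837748e-01, -3.85634414e-01,
         2.94116766e+02],
       [ 1.73246693e-02, -5.66417756e-01, -8.23936151e-01,
         8.15169768e+02],
       [ 0.0000000
[... 287 characters left out ...]
1e-01, -2.05939827e-02, -2.37071529e-03,
        -6.48795348e+01],
       [ 5.83447990e-03, -1.69805933e-01, -9.85460250e-01,
         1.32188421e+03],
       [ 0.00000000e+00,  0.00000000e+00,  0.00000000e+00,
         1.00000000e+00]])}
wrist {'fx': 325.19226210127806, 'fy': 325.19226210127806, 'cx': 279.52770020606084, 'cy': 201.05272123647083, 'mount': array([[-2.52837856e-04, -2.51068459e-01,  9.67969300e-01,
        -1.62898508e+02],
       [-1.20366446e-04, -9.67969316e-01, -2.51068495e-01,
         6.82454714e+01],
       [ 9.99999961e-01, -1.79990644e-04,  2.14519068e-04,
         2.98087144e-01],
       [ 0.00000000e+00,  0.00000000e+00,  0.00000000e+00,
         1.00000000e+00]])}
```

View pics/scene0.png

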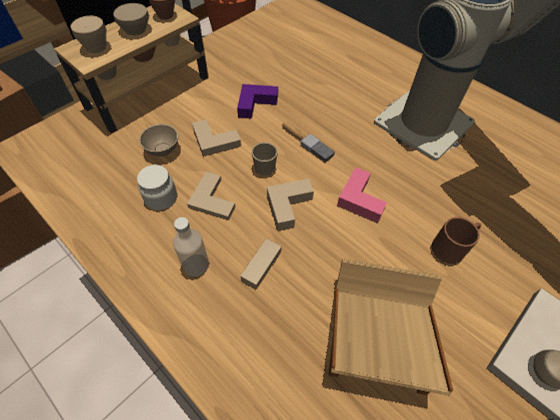

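View pics/top0.png

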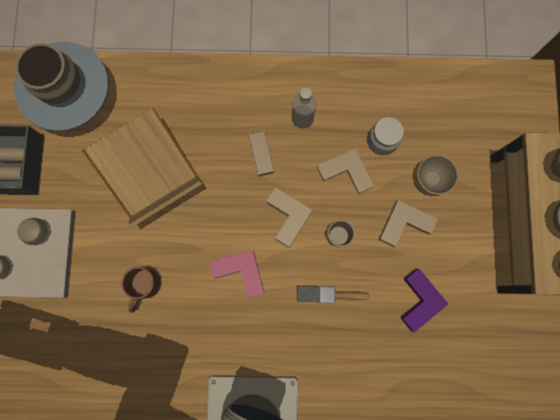

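View pics/wrist0.png

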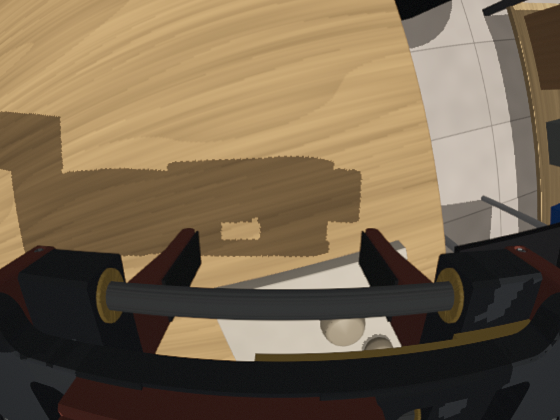

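Run:
```python
import cv2
a=cv2.imread("pics/top0.png"); b=cv2.imread("pics/scene0.png")
cv2.imwrite("pics/c1.png",cv2.resize(a[120:260,245:445],None,fx=4,fy=4,interpolation=cv2.INTER_CUBIC))
cv2.imwrite("pics/c2.png",cv2.resize(b[110:240,180:330],None,fx=5,fy=5,interpolation=cv2.INTER_CUBIC)[:600])
cv2.imwrite("pics/c3.png",cv2.resize(a[95:240,70:220],None,fx=4,fy=4,interpolation=cv2.INTER_CUBIC))
cv2.imwrite("pics/c4.png",cv2.resize(b[250:400,315:465],None,fx=4,fy=4,interpolation=cv2.INTER_CUBIC))
```

```text
(no output)
```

View pics/c1.png

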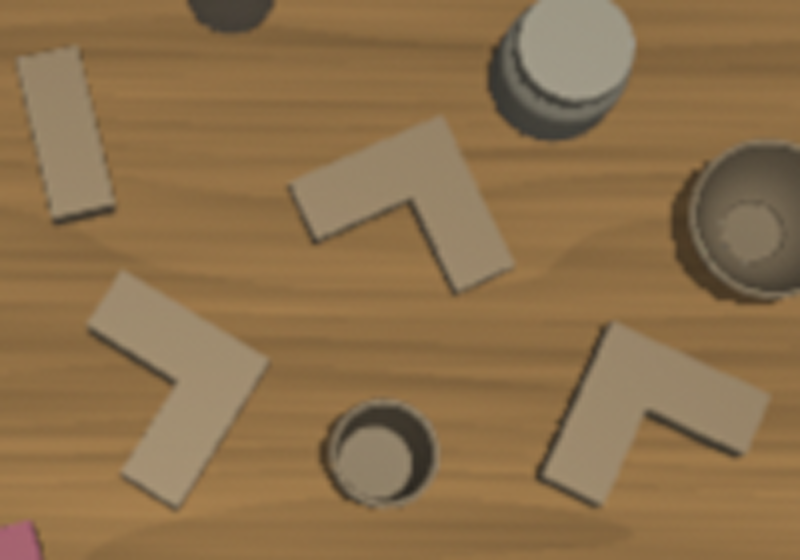

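View pics/c2.png

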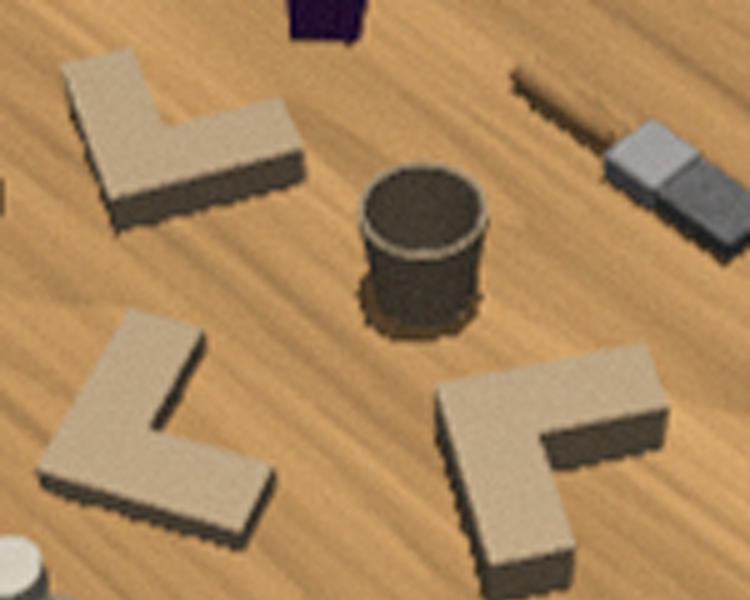

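View pics/c3.png

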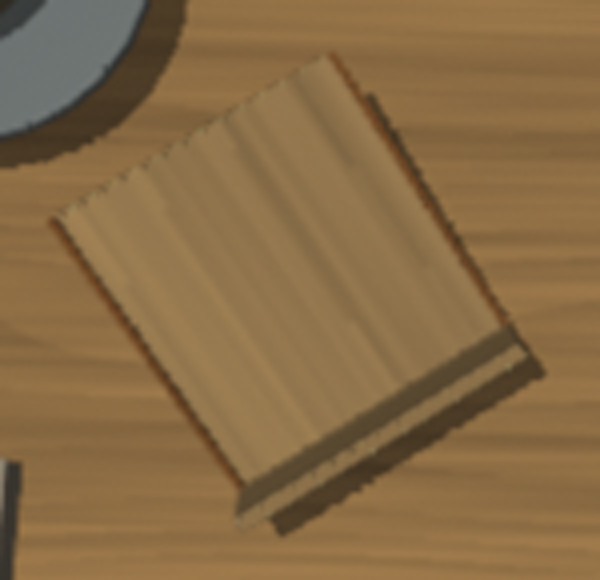

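View pics/c4.png

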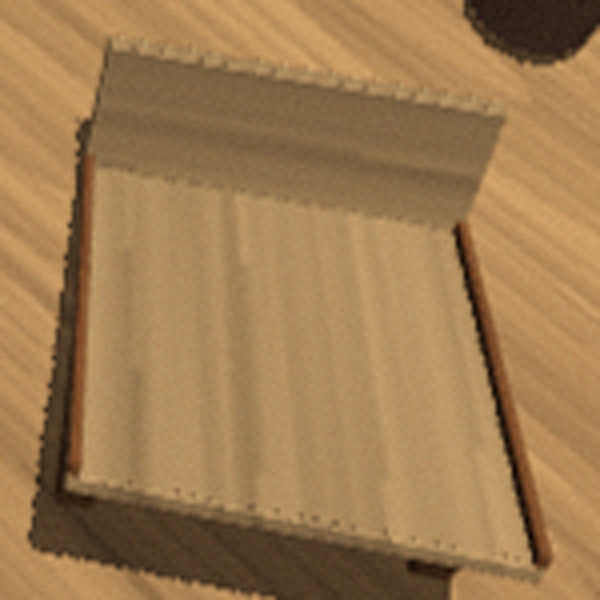

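```bash
cat > h.py <<'E'
import numpy as np, cv2
from scipy.optimize import least_squares
from scipy.spatial.transform import Rotation as R
from plant import r
T={n:r.camera_model(n) for n in("top","scene")}
def proj(n,P):
    c=T[n];M=np.linalg.inv(c["pose"]);q=np.atleast_2d(P)@M[:3,:3].T+M[:3,3]
    return np.c_[c["fx"]*q[:,0]/q[:,2]+c["cx"],c["fy"]*q[:,1]/q[:,2]+c["cy"]]
L=np.array([(-55,-55),(55,-55),(55,-13),(-13,-13),(-13,55),(-55,55)],float)
TH=dict(thick=36,mid=27,thin=18)
def propw(p,h):
    c,s=np.cos(p[2]),np.sin(p[2]);return np.c_[L@np.array([[c,s],[-s,c]])+p[:2],np.full(6,h)]
def deckT(p):
    return R.from_euler('zy',[p[2],-np.radians(26)]).as_matrix(),np.array([p[0],p[1],22.])
def deckw(p,Q):
    M,t=deckT(p);return np.atleast_2d(Q)@M.T+t
E
cat > fit.py <<'E'
from h import *
f=lambda pts,s,o:(np.array(pts,float)+.5)/s-.5+np.array(o)
top=dict(thick=[(268,361),(122,270),(88,326),(177,382),(122,474),(180,508)],
thin=[(440,117),(290,186),(317,240),(410,201),(458,291),(513,265)],
mid=[(612,322),(542,473),(601,505),(645,410),(742,453),(770,397)])
sc=dict(thick=[(438,388),(490,565),(573,548),(540,437),(667,408),(645,347)],
mid=[(115,200),(303,152),(280,100),(160,128),(130,50),(63,66)],
thin=[(38,470),(242,535),(274,467),(152,428),(204,334),(130,310)])
res={}
for k in top:
    a=f(top[k],4,(245,120));b=f(sc[k],5,(180,110))
    for h in (18,27,36):
        g=lambda p:np.r_[(proj("top",propw(p,h))-a).ravel(),(proj("scene",propw(p,h))-b).ravel()]
        best=min((least_squares(g,[450,0,y0],x_scale=[100,100,1],loss='soft_l1') for y0 in (-2,0,2,3)),key=lambda o:o.cost)
        e=g(best.x).reshape(2,-1,2)
        print(k,h,best.x.round(3),best.cost.round(2),e.mean(1).round(1).tolist())
        if h==TH[k]: res[k]=best.x
Q=np.array([(200,100,0),(200,-100,0),(0,92,0),(0,-92,0),(0,100,80),(0,-100,80)],float)
a=f([(50,220),(333,53),(245,487),(510,325),(237,517),(525,345)],4,(70,95))
b=f([(540,568),(68,482),(460,222),(92,165),(503,112),(110,48)],4,(315,250))
g=lambda p:np.r_[(proj("top",deckw(p,Q))-a).ravel(),(proj("scene",deckw(p,Q))-b).ravel()]
o=least_squares(g,[450,250,.5],x_scale=[100,100,1],loss='soft_l1');print(o.x,o.cost,g(o.x).reshape(2,-1,2).round(1).tolist())
res['deck']=o.x;np.savez('res.npz',**res)
E
python3 fit.py
```

```text
thick 18 [497.197 -64.446  -5.25 ] 25.76 [[0.2, 2.2], [-0.6, 3.4]]
thick 27 [497.922 -64.222  -5.249] 11.33 [[0.2, 1.4], [-0.6, 1.6]]
thick 36 [499.478 -63.004   1.034] 2.49 [[-0.3, 0.3], [-0.5, 0.1]]
thin 18 [ 611.716 -223.407   -4.264] 3.17 [[-0.3, 0.5], [-0.6, 0.0]]
thin 27 [ 611.906 -220.689    2.019] 8.92 [[-1.0, -0.4], [-0.3, -1.4]]
thin 36 [ 610.864 -219.539    2.018] 22.05 [[-1.0, -0.8], [-0.1, -3.6]]
mid 18 [ 476.343 -386.416    2.707] 12.46 [[0.1, 1.2], [-0.7, 1.9]]
mid 27 [ 476.981 -383.546   -3.578] 3.27 [[-0.2, 0.5], [-0.6, 0.2]]
mid 36 [ 477.685 -380.194    2.705] 8.0 [[-0.6, -0.3], [-0.4, -1.4]]
[551.72037091 230.22570046   0.6215282 ] 84.6516090115179 [[[4.8, 3.8], [-3.4, -0.1], [8.9, -1.8], [-0.7, -0.4], [-0.6, 2.4], [-7.4, 0.5]], [[-7.2, 8.3], [4.3, -0.9], [-14.0, 4.3], [-1.1, -6.3], [-1.0, 8.7], [6.9, -4.6]]]
```

```bash
sed -i "s/from_euler('zy'/from_euler('ZY'/" h.py; python3 fit.py | tail -1
```

```text
[548.70751892 240.01610402   0.5983825 ] 12.778474657594437 [[[-0.1, 1.2], [0.4, -0.0], [1.8, -0.6], [-2.6, 1.3], [-0.2, 1.6], [-0.9, -0.0]], [[1.2, 0.1], [-0.8, -1.1], [-4.4, 1.8], [0.3, 1.0], [-0.1, 0.4], [-1.6, -0.1]]]
```

```bash
sed -i "s/(0,92,0),(0,-92,0)/(0,99,0),(0,-99,0)/" fit.py; python3 fit.py | tail -1
python3 - <<'E'
from h import *
z=np.load('res.npz')
for n,s,o,w in(("top",3,(60,90),(400,200)),("scene",3,(180,110),(270,280))):
    im=cv2.imread(f"pics/{n}0.png")[o[1]:o[1]+w[1]//1,o[0]:o[0]+w[0]] 
    s=2
    im=cv2.resize(im,None,fx=s,fy=s,interpolation=cv2.INTER_CUBIC)
    def pl(P,c):
        q=((proj(n,P)-o+.5)*s-.5);cv2.polylines(im,[np.round(q*8).astype(int)],True,c,1,cv2.LINE_AA,3)
    for k in TH: pl(propw(z[k],TH[k]),(0,0,255))
    d=z['deck'];pl(deckw(d,[(0,100,0),(200,100,0),(200,-100,0),(0,-100,0)]),(0,0,255));pl(deckw(d,[(0,100,0),(0,100,80),(0,-100,80),(0,-100,0)]),(255,0,0))
    cv2.imwrite(f"pics/ov_{n}.png",im)
E
```

```text
[548.61938081 240.13686202   0.59761356] 8.842492725955653 [[[-0.1, 1.2], [0.4, 0.0], [-0.6, 0.9], [-0.3, -0.1], [-0.2, 1.6], [-0.9, 0.0]], [[1.2, 0.1], [-0.8, -1.1], [-1.0, 2.4], [-2.9, 0.4], [0.0, 0.4], [-1.5, -0.2]]]
```

View pics/ov_top.png

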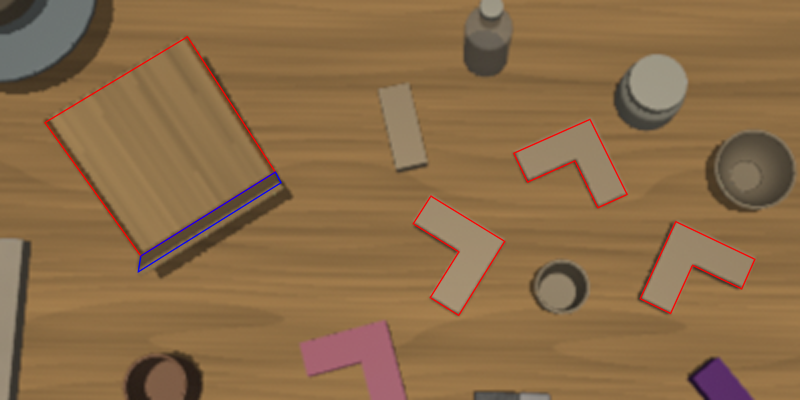

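View pics/ov_scene.png

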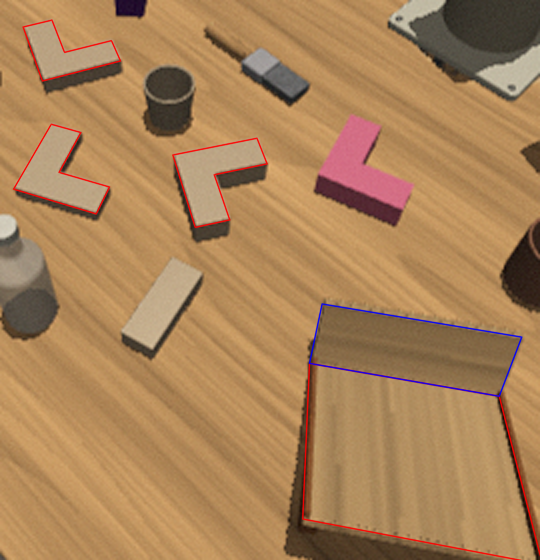

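```bash
cat >> h.py <<'E'
z=np.load('res.npz') if __import__('os').path.exists('res.npz') else None
def tool():
    s=r.read_state();q=s['orientation'];M=R.from_quat([q[1],q[2],q[3],q[0]]).as_matrix();return s,M
def go(tgt,jaw):
    """needed shift in tool axes AFTER roll, and roll deg. jaw: heading of jaw line (mod pi) rad"""
    s,M=tool();psi=np.arctan2(M[1,2],M[0,2]);d=(jaw-psi+np.pi/2)%np.pi-np.pi/2
    roll=-np.degrees(d);M2=M@R.from_rotvec([-d,0,0]).as_matrix();dw=np.array(tgt)-s['position']
    print('t',round(s['clock'],2),'pos',s['position'].round(1),'psi',round(np.degrees(psi),1),'w',round(s['grip_width'],1),'F',s['force'].round(1),'q6',s['joint_positions'][5].round(2))
    print(' tgt',np.round(tgt,1),'shift now-axes',(M.T@dw).round(1),'after-roll',(M2.T@dw).round(1),'roll',round(roll,1))
def grasp(k,gx,zt):
    p=z[k];c,s=np.cos(p[2]),np.sin(p[2]);return np.array([p[0]+c*gx+s*34,p[1]+s*gx-c*34,zt]),p[2]+np.pi/2
E
python3 - <<'E'
from h import *
s,M=tool();print(M.round(3))
for k,zt in(('thick',8),('mid',6),('thin',7)):
    go(*grasp(k,10,zt))
E
```

```text
[[-0.    -0.963  0.269]
 [-0.001  0.269  0.963]
 [-1.     0.    -0.001]]
t 0.15 pos [168.3 601.5 222.1] psi 74.4 w 87.7 F [ 0.4  0.  -0.3] q6 -0.02
 tgt [533.8 -71.8   8. ] shift now-axes [ 214.7 -533.4 -549.7] after-roll [ 214.7  391.3 -658.4] roll -74.9
t 0.15 pos [168.3 601.5 222.1] psi 74.4 w 87.7 F [ 0.4  0.  -0.3] q6 -0.02
 tgt [ 482.3 -348.5    6. ] shift now-axes [ 217.  -558.4 -830. ] after-roll [ 217.  -686.1 -728. ] roll 9.4
t 0.15 pos [168.3 601.5 222.1] psi 74.4 w 87.7 F [ 0.4  0.  -0.3] q6 -0.02
 tgt [ 638.  -199.7    7. ] shift now-axes [ 215.8 -668.2 -644.7] after-roll [ 215.8 -925.4   76.3] roll 48.7
```

Emit:
servo_tool(
  moves=[
    [80, 0, 0, 0, 7],
    [80, 0, 0, 0, 7],
    [80, 0, 0, 0, 7],
    [80, 0, 0, 0, 7],
    [80, 0, 0, 0, 7],
    [80, 0, 0, 0, 7],
    [80, 0, 0, 0, 7],
    [80, 0, 0, 0, 7],
  ],
  grip_force=40,
)

```text
clock: 0.82
position: [168.3, 601.6, 222.3]
orientation: [0.698, -0.111, 0.698, 0.111]
force: [0.2, -0.5, 0.1]
grip_width: 79.9
```

Emit:
servo_tool(
  moves=[
    [80, 0, 0, 0, 7],
    [80, 0, 0, 0, 7],
    [80, 0, 0, 0, 7],
    [80, 0, 0, 0, 7],
    [80, 0, 0, 0, 7],
    [80, 0, 0, 0, 7],
    [80, 0, 0, 0, 7],
    [80, 0, 0, 0, 0],
  ],
)

```text
clock: 1.48
position: [168.3, 601.7, 222.4]
orientation: [0.682, 0.188, 0.682, -0.188]
force: [-0.2, -0.3, -0.2]
grip_width: 80.2
```

```bash
python3 -c "
from h import *
go(*grasp('thick',10,8))"
```

```text
t 1.48 pos [168.3 601.7 222.4] psi -30.9 w 80.2 F [-0.2 -0.3 -0.2] q6 1.82
 tgt [533.8 -71.8   8. ] shift now-axes [ 214.7 -390.2  659.3] after-roll [ 214.7 -391.6  658.5] roll -0.1
```

Emit:
servo_tool(
  moves=[
    [80, 0, -19.5, 33, 0],
    [80, 0, -19.5, 33, 0],
    [80, 0, -19.5, 33, 0],
    [80, 0, -19.5, 33, 0],
    [80, 0, -19.5, 33, 0],
    [80, 0, -19.5, 33, 0],
    [80, 0, -19.5, 33, 0],
    [80, 0, -19.5, 33, 0],
  ],
)

```text
clock: 2.15
position: [316.4, 331.4, 222.7]
orientation: [0.682, 0.185, 0.682, -0.185]
force: [1.6, 0.3, -0.5]
grip_width: 80.1
```

Emit:
servo_tool(
  moves=[
    [80, 0, -19.5, 33, 0],
    [80, 0, -19.5, 33, 0],
    [80, 0, -19.5, 33, 0],
    [80, 0, -19.5, 33, 0],
    [80, 0, -19.5, 33, 0],
    [80, 0, -19.5, 33, 0],
    [80, 0, -19.5, 33, 0],
    [80, 0, -19.5, 33, 0],
  ],
)

```text
clock: 2.82
position: [464.3, 62.5, 222.8]
orientation: [0.682, 0.185, 0.682, -0.185]
force: [1.0, 0.1, 0.2]
grip_width: 80.2
```

Emit:
servo_tool(
  moves=[
    [80, 10, -19.5, 33, 0],
    [80, 20, -19.5, 33, 0],
    [80, 20, -19.5, 33, 0],
    [80, 20, -19.5, 32, 0],
    [80, 30, 0, 0, 0],
    [80, 0, 0, 0, 0],
    [80, 0, 0, 0, 0],
  ],
)

```text
clock: 3.4
position: [533.3, -66.3, 123.2]
orientation: [0.68, 0.186, 0.684, -0.186]
force: [-0.2, 0.5, 0.4]
grip_width: 80.5
```

```bash
python3 -c "
from h import *
go(*grasp('thick',10,8))
cv2.imwrite('pics/w1.png',r.snapshot('wrist'))"
```

```text
t 3.4 pos [533.3 -66.3 123.2] psi -30.5 w 80.5 F [-0.2  0.5  0.4] q6 0.39
 tgt [533.8 -71.8   8. ] shift now-axes [115.2  -4.3   3.7] after-roll [115.2  -4.3   3.7] roll 0.2
```

View pics/w1.png

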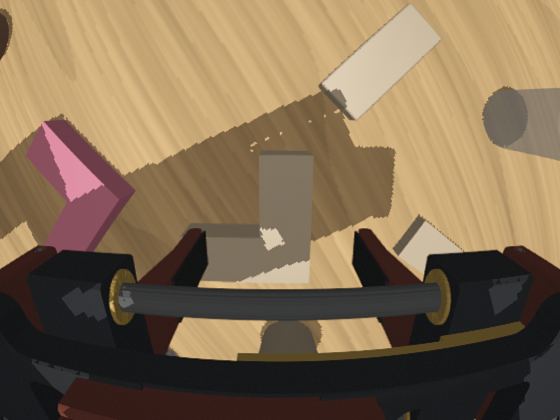

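Emit:
servo_tool(
  moves=[
    [80, 30, -4, 4, 0],
    [80, 30, 0, 0, 0],
    [80, 30, 0, 0, 0],
    [80, 20, 0, 0, 0],
    [80, 5, 0, 0, 0],
    [80, 0, 0, 0, 0],
    [80, 0, 0, 0, 0],
  ],
)

```text
clock: 4.03
position: [537.6, -71.4, 11.3]
orientation: [0.683, 0.186, 0.681, -0.186]
force: [-0.5, -0.5, 0.8]
grip_width: 79.9
```

Emit:
servo_tool(
  moves=[
    [40, 0, 0, 0, 0],
    [38, 0, 0, 0, 0],
    [38, 0, 0, 0, 0],
    [38, 0, 0, 0, 0],
    [38, 0, 0, 0, 0],
    [38, 0, 0, 0, 0],
  ],
  grip_force=45,
)

```text
clock: 4.53
position: [536.3, -71.9, 9.7]
orientation: [0.682, 0.187, 0.682, -0.187]
force: [-4.7, 3.0, 3.9]
grip_width: 43.6
```

```bash
python3 -c "
from h import *
go(*grasp('thick',10,8))"
```

```text
t 4.53 pos [536.3 -71.9   9.7] psi -30.6 w 43.6 F [-4.7  3.   3.9] q6 0.38
 tgt [533.8 -71.8   8. ] shift now-axes [ 1.7 -1.2 -2.2] after-roll [ 1.7 -1.2 -2.2] roll 0.1
```

Emit:
servo_tool(
  moves=[
    [30, 0, 0, 0, 0],
    [30, 0, 0, 0, 0],
    [30, -10, 0, 0, 0],
    [30, -25, 0, 0, 0],
    [30, -35, 0, 0, 0],
    [30, -35, 0, 0, 0],
    [30, -35, 0, 0, 0],
    [30, -30, 0, 0, 0],
  ],
)

```text
clock: 5.2
position: [536.2, -71.9, 181.7]
orientation: [0.682, 0.187, 0.682, -0.187]
force: [0.2, 0.4, -5.6]
grip_width: 41.5
```

```bash
python3 -c "
from h import *
go(*grasp('thick',10,8))
cv2.imwrite('pics/w2.png',r.snapshot('wrist'))"
```

```text
t 5.2 pos [536.2 -71.9 181.7] psi -30.6 w 41.5 F [ 0.2  0.4 -5.6] q6 0.38
 tgt [533.8 -71.8   8. ] shift now-axes [173.7  -1.2  -2.2] after-roll [173.7  -1.2  -2.2] roll 0.1
```

View pics/w2.png

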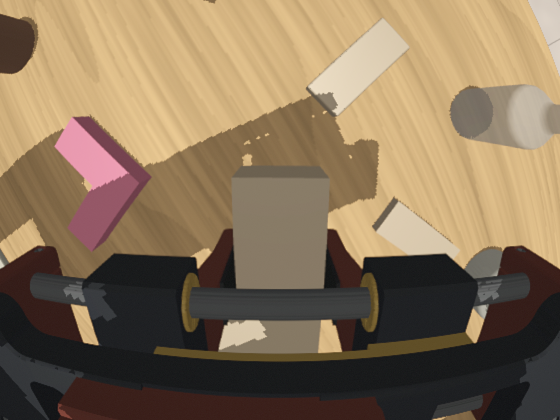

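```bash
cat >> h.py <<'E'
def place(gx,th,gap,base,hp,d,up=0,yc=0):
    sg=1 if th==0 else -1
    P=deckw(z['deck'],[55+gap+sg*gx,yc-sg*34,base+hp])[0]
    return P+[0,0,-d+up],z['deck'][2]+np.pi/2
E
python3 -c "
from h import *
go(*place(11.2,0,20,0,23,13,up=80))
go(*place(11.2,0,20,0,23,13,up=0))
go(*place(11.2,0,-3,0,23,13,up=0))"
```

```text
t 5.25 pos [539.5 -72.4 187.2] psi -30.6 w 41.6 F [2.5 0.2 0.4] q6 0.38
 tgt [623.5 250.  147.5] shift now-axes [ 40.  320.  -92.3] after-roll [  40.   250.5 -219.5] roll 25.1
t 5.25 pos [539.5 -72.4 187.2] psi -30.6 w 41.6 F [2.5 0.2 0.4] q6 0.38
 tgt [623.5 250.   67.5] shift now-axes [120.  319.8 -93. ] after-roll [ 120.  250. -220.] roll 25.1
t 5.25 pos [539.5 -72.4 187.2] psi -30.6 w 41.6 F [2.5 0.2 0.4] q6 0.38
 tgt [606.4 238.3  57.4] shift now-axes [ 129.9  301.  -101.8] after-roll [ 129.9  229.3 -220. ] roll 25.1
```

Emit:
servo_tool(
  moves=[
    [30, 0, 0, 0, 4],
    [30, 0, 0, 0, 6],
    [30, 0, 0, 0, 6],
    [30, 0, 0, 0, 6],
    [30, 0, 0, 0, 3],
    [30, 0, 10, -9, 0],
    [30, 0, 20, -18, 0],
    [30, 0, 28, -25, 0],
  ],
)

```text
clock: 5.92
position: [554.4, 3.4, 179.0]
orientation: [0.625, 0.33, 0.625, -0.331]
force: [1.7, 0.4, -5.0]
grip_width: 41.6
```

Emit:
servo_tool(
  moves=[
    [30, 0, 28, -25, 0],
    [30, 0, 28, -25, 0],
    [30, 0, 28, -25, 0],
    [30, 5, 28, -25, 0],
    [30, 15, 28, -25, 0],
    [30, 15, 27, -22, 0],
    [30, 5, 17, -15, 0],
    [30, 0, 5, -4, 0],
  ],
)

```text
clock: 6.58
position: [616.2, 251.6, 136.9]
orientation: [0.625, 0.328, 0.627, -0.329]
force: [0.2, 0.0, -4.6]
grip_width: 41.5
```

```bash
python3 -c "
from h import *
cv2.imwrite('pics/w3.png',r.snapshot('scene'))
cv2.imwrite('pics/w3t.png',r.snapshot('wrist'))
go(*place(11.2,0,20,0,23,13,up=0))"
```

```text
t 6.68 pos [616.5 249.1 138.4] psi -55.4 w 42.1 F [ 0.2  0.2 -4.9] q6 1.33
 tgt [623.5 250.   67.5] shift now-axes [70.9  6.3  3.3] after-roll [70.9  6.3  3.3] roll 0.3
```

View pics/w3.png

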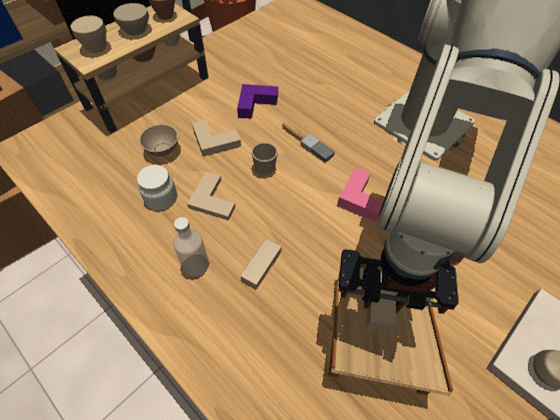

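View pics/w3t.png

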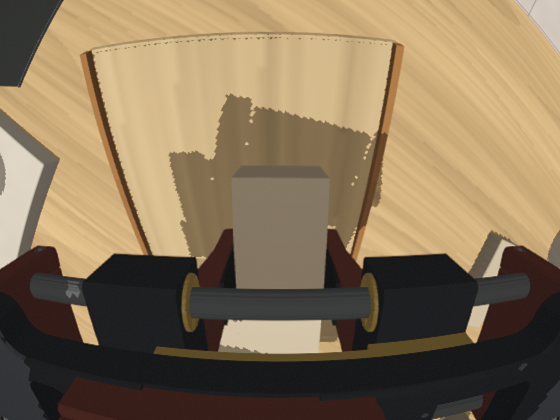

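Emit:
servo_tool(
  moves=[
    [30, 10, 3, 1.5, 0],
    [30, 20, 3, 1.5, 0],
    [30, 12, 0, 0, 0],
    [30, 5, 0, 0, 0],
    [30, 3, 0, 0, 0],
    [30, 3, 0, 0, 0],
    [30, 3, 0, 0, 0],
    [30, 2, 0, 0, 0],
  ],
  grip_force=35,
)

```text
clock: 7.35
position: [624.0, 247.7, 82.6]
orientation: [0.626, 0.33, 0.625, -0.33]
force: [-5.1, -6.1, 5.0]
grip_width: 41.8
```

Emit:
servo_tool(
  moves=[
    [30, 2, 0, 0, 0],
    [30, 2, 0, 0, 0],
    [30, 2, 0, 0, 0],
    [30, 1, 0, 0, 0],
  ],
)

```text
clock: 7.68
position: [623.4, 247.3, 75.8]
orientation: [0.625, 0.329, 0.625, -0.331]
force: [-5.2, -7.2, 5.7]
grip_width: 41.8
```

```bash
python3 -c "
from h import *
go(*place(11.2,0,20,0,23,13,up=0))"
```

```text
t 7.68 pos [623.4 247.3  75.8] psi -55.6 w 41.8 F [-5.2 -7.2  5.7] q6 1.33
 tgt [623.5 250.   67.5] shift now-axes [ 8.3  1.5 -2.2] after-roll [ 8.3  1.5 -2.2] roll 0.1
```

Emit:
servo_tool(
  moves=[
    [30, 2, 0, 0, 0],
    [30, 2, 0, 0, 0],
    [30, 2, 0, 0, 0],
    [30, 1, 0, 0, 0],
  ],
)

```text
clock: 8.02
position: [623.5, 247.3, 68.8]
orientation: [0.625, 0.33, 0.625, -0.331]
force: [-4.9, -6.1, 3.5]
grip_width: 42.1
```

Emit:
servo_tool(
  moves=[
    [30, 1, 0, 0, 0],
    [30, 1, 0, 0, 0],
  ],
)

```text
clock: 8.18
position: [623.6, 247.3, 66.9]
orientation: [0.625, 0.33, 0.625, -0.331]
force: [-5.4, -7.1, 3.8]
grip_width: 41.7
```

```bash
python3 -c "
from h import *
go(*place(11.2,0,20,0,23,13,up=0))
cv2.imwrite('pics/w4.png',r.snapshot('wrist'))"
```

```text
t 8.18 pos [623.6 247.3  66.9] psi -55.7 w 41.7 F [-5.4 -7.1  3.8] q6 1.33
 tgt [623.5 250.   67.5] shift now-axes [-0.6  1.4 -2.2] after-roll [-0.6  1.4 -2.2] roll 0.1
```

View pics/w4.png

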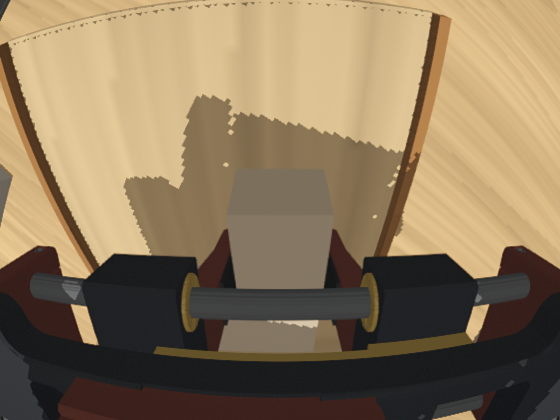

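Emit:
servo_tool(
  moves=[
    [30, 1, 0, 0, 0],
    [30, 1, 0, 0, 0],
  ],
)

```text
clock: 8.4
position: [623.7, 247.4, 65.0]
orientation: [0.625, 0.33, 0.625, -0.33]
force: [-6.3, -6.3, 4.1]
grip_width: 42.0
```

Emit:
servo_tool(
  moves=[
    [30, 1, 0, 0, 0],
    [30, 0, 0, 0, 0],
  ],
)

```text
clock: 8.57
position: [623.7, 247.5, 63.8]
orientation: [0.625, 0.33, 0.625, -0.33]
force: [-5.0, -5.5, 3.4]
grip_width: 41.5
```

```bash
python3 -c "
from h import *
go(*place(11.2,0,20,0,23,13,up=0))
cv2.imwrite('pics/s4.png',cv2.resize(r.snapshot('scene')[230:400,310:470],None,fx=4,fy=4)[:600])"
```

```text
t 8.57 pos [623.7 247.5  63.8] psi -55.7 w 41.5 F [-5.  -5.5  3.4] q6 1.33
 tgt [623.5 250.   67.5] shift now-axes [-3.6  1.2 -2.2] after-roll [-3.6  1.2 -2.2] roll 0.1
```

View pics/s4.png

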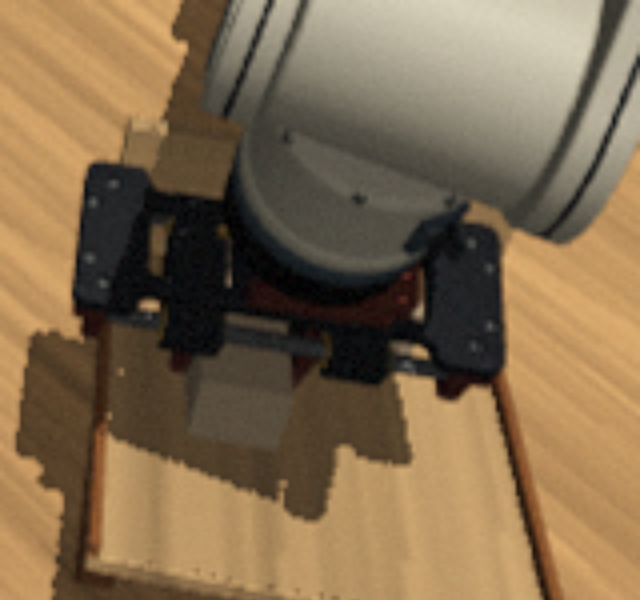

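Emit:
servo_tool(
  moves=[
    [30, 2.5, -3, 0, 0],
    [30, 2.5, -4, -1, 0],
    [30, 2, -4, -1, 0],
    [30, 2, -4, 0, 0],
    [30, 1, -2, 0, 0],
  ],
)

```text
clock: 9.03
position: [614.4, 242.7, 57.8]
orientation: [0.628, 0.334, 0.622, -0.326]
force: [7.3, 3.2, 19.2]
grip_width: 41.9
```

Emit:
servo_tool(
  moves=[
    [30, 1, -2, 0, 0],
    [30, 1, -2, 0, 0],
  ],
)

```text
clock: 9.2
position: [614.3, 242.3, 57.6]
orientation: [0.63, 0.336, 0.621, -0.324]
force: [10.4, 7.9, 20.2]
grip_width: 41.8
```

```bash
python3 -c "
from h import *
go(*place(11.2,0,0,0,23,13,up=0))"
```

```text
t 9.2 pos [614.3 242.3  57.6] psi -55.7 w 41.8 F [10.4  7.9 20.2] q6 1.33
 tgt [608.6 239.8  58.7] shift now-axes [-1.2 -6.1 -1.2] after-roll [-1.2 -6.1 -1.2] roll 0.0
```

Emit:
servo_tool(
  moves=[
    [30, -1, 2, 0, 0],
    [52, 0, 0, 0, 0],
    [60, 0, 0, 0, 0],
    [60, 0, 0, 0, 0],
    [60, -15, 0, 0, 0],
    [60, -25, 0, 0, 0],
    [60, -35, 0, 0, 0],
    [60, -35, 0, 0, 0],
  ],
)

```text
clock: 9.87
position: [606.0, 239.0, 162.4]
orientation: [0.625, 0.329, 0.626, -0.331]
force: [1.1, 0.6, -0.7]
grip_width: 60.2
```

Emit:
servo_tool(
  moves=[
    [60, -35, 0, 0, 0],
    [60, 0, -30, 0, 0],
    [60, 0, -35, 0, 0],
    [60, 0, -40, 0, 0],
    [60, 0, -40, 0, 0],
    [60, 0, -10, 0, 0],
    [10, 0, 0, 0, 0],
    [0, 0, 0, 0, 0],
  ],
)

```text
clock: 10.53
position: [479.9, 152.0, 197.5]
orientation: [0.626, 0.331, 0.625, -0.33]
force: [0.4, 0.2, -0.4]
grip_width: 49.8
```

```bash
python3 -c "
from h import *
go(*place(11.2,0,0,0,23,13,up=0))
for n in('scene','top','wrist'): cv2.imwrite('pics/a_%s.png'%n,r.snapshot(n))
im=cv2.imread('pics/a_scene.png');cv2.imwrite('pics/a1.png',cv2.resize(im[230:400,310:470],None,fx=4,fy=4,interpolation=cv2.INTER_CUBIC)[:600])
im=cv2.imread('pics/a_top.png');cv2.imwrite('pics/a2.png',cv2.resize(im[95:240,70:220],None,fx=4,fy=4,interpolation=cv2.INTER_CUBIC))
"
```

```text
t 10.53 pos [479.9 152.  197.5] psi -55.7 w 49.8 F [ 0.4  0.2 -0.4] q6 1.25
 tgt [608.6 239.8  58.7] shift now-axes [139.1 155.6  -0. ] after-roll [139.1 155.6  -0.3] roll 0.1
```

View pics/a1.png

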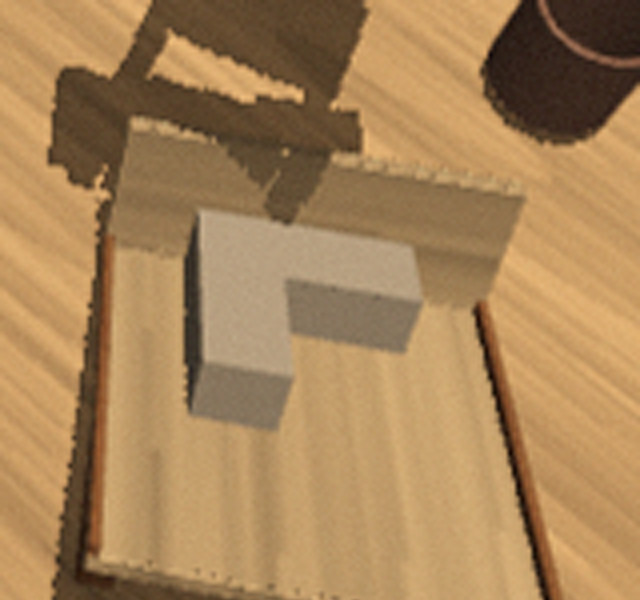

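View pics/a2.png

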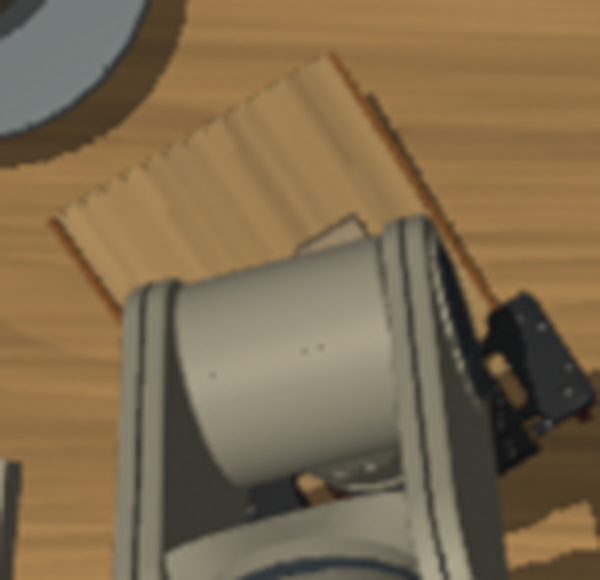

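View pics/a_wrist.png

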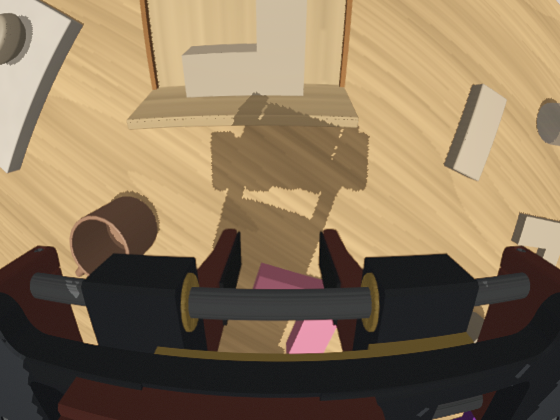

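```bash
cat >> h.py <<'E'
def deckfit(pix,h,th0,scale=4,off=(310,230)):
    a=(np.array(pix,float)+.5)/scale-.5+np.array(off)
    def W(p):
        q=propw([p[0],p[1],p[2]],h);return deckw(z['deck'],q)
    g=lambda p:(proj('scene',W(p))-a).ravel()
    o=least_squares(g,[60,0,th0],x_scale=[10,10,.1],loss='soft_l1');print('deck pose',o.x.round(3),'res',g(o.x).reshape(-1,2).round(1).tolist())
E
python3 -c "
from h import *
deckfit([(198,210),(205,362),(293,376),(286,281),(420,297),(415,243)],36,0)"
```

```text
deck pose [5.4151e+01 1.2390e+00 2.0000e-03] res [[-0.1, -0.4], [-0.2, -0.2], [0.7, 0.3], [-0.3, -1.1], [0.8, 0.9], [-1.0, 0.3]]
```

```bash
python3 -c "
from h import *
go(*grasp('mid',10,6))"
```

```text
t 10.68 pos [480.7 152.6 196.9] psi -55.6 w 38.2 F [-0.4  0.2 -0.8] q6 1.25
 tgt [ 482.3 -348.5    6. ] shift now-axes [ 190.6 -282.   414.4] after-roll [190.6 213.1 453.7] roll 59.4
```

Emit:
servo_tool(
  moves=[
    [40, 0, 0, 0, 7],
    [80, 0, 0, 0, 7],
    [80, 0, 0, 0, 7],
    [80, 0, 0, 0, 7],
    [80, 0, 0, 0, 7],
    [80, 0, 0, 0, 7],
    [80, 0, 0, 0, 7],
    [80, 0, 0, 0, 7],
  ],
)

```text
clock: 11.35
position: [480.3, 152.6, 196.3]
orientation: [0.396, 0.586, 0.396, -0.586]
force: [0.7, 0.5, 0.3]
grip_width: 79.5
```

Emit:
servo_tool(
  moves=[
    [80, 0, 16, 35, 3],
    [80, 0, 16, 35, 0],
    [80, 0, 16, 35, 0],
    [80, 0, 16, 35, 0],
    [80, 0, 16, 35, 0],
    [80, 0, 16, 35, 0],
    [80, 0, 16, 35, 0],
    [80, 0, 16, 35, 0],
  ],
)

```text
clock: 12.02
position: [481.8, -157.9, 196.5]
orientation: [0.382, 0.595, 0.382, -0.595]
force: [1.5, -0.5, -0.0]
grip_width: 80.2
```

Emit:
servo_tool(
  moves=[
    [80, 0, 16, 35, 0],
    [80, 0, 16, 35, 0],
    [80, 10, 16, 35, 0],
    [80, 20, 16, 35, 0],
    [80, 20, 16, 25, 0],
    [80, 20, 5, 8, 0],
    [80, 20, 0, 0, 0],
    [80, 0, 0, 0, 0],
  ],
)

```text
clock: 12.68
position: [484.7, -346.9, 102.9]
orientation: [-0.379, -0.595, -0.384, 0.596]
force: [-0.7, 0.2, -0.7]
grip_width: 79.9
```

```bash
python3 -c "
from h import *
cv2.imwrite('pics/w5.png',r.snapshot('wrist'))
go(*grasp('mid',10,6))"
```

```text
t 12.73 pos [ 485.3 -346.7  104.9] psi -114.6 w 80.0 F [-0.4 -0.1  0.4] q6 1.36
 tgt [ 482.3 -348.5    6. ] shift now-axes [98.9 -1.6  3. ] after-roll [98.9 -1.6  3. ] roll 0.4
```

View pics/w5.png

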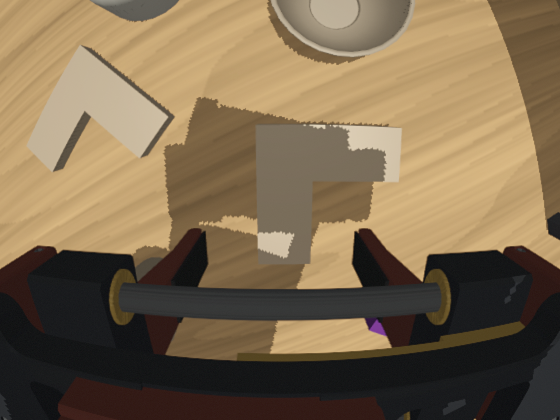

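Emit:
servo_tool(
  moves=[
    [80, 25, -2, 3, 0],
    [80, 30, 0, 0, 0],
    [80, 25, 0, 0, 0],
    [80, 13, 0, 0, 0],
    [80, 4, 0, 0, 0],
    [80, 0, 0, 0, 0],
    [50, 0, 0, 0, 0],
    [36, 0, 0, 0, 0],
  ],
  grip_force=45,
)

```text
clock: 13.4
position: [484.1, -349.7, 12.0]
orientation: [0.383, 0.595, 0.381, -0.595]
force: [1.1, 0.2, -0.3]
grip_width: 69.9
```

Emit:
servo_tool(
  moves=[
    [30, 0, 0, 0, 0],
    [30, 0, 0, 0, 0],
    [30, 0, 0, 0, 0],
    [30, 0, 0, 0, 0],
    [30, 0, 0, 0, 0],
  ],
)

```text
clock: 13.82
position: [483.0, -349.3, 10.7]
orientation: [0.382, 0.595, 0.382, -0.595]
force: [-1.8, 0.9, 4.3]
grip_width: 41.4
```

```bash
python3 -c "
from h import *
go(*grasp('mid',10,6))"
```

```text
t 13.82 pos [ 483.  -349.3   10.7] psi -114.6 w 41.4 F [-1.8  0.9  4.3] q6 1.35
 tgt [ 482.3 -348.5    6. ] shift now-axes [ 4.7 -1.  -0.4] after-roll [ 4.7 -1.  -0.4] roll 0.4
```

Emit:
servo_tool(
  moves=[
    [30, -10, 0, 0, 0],
    [30, -25, 0, 0, 0],
    [30, -35, 0, 0, 0],
    [30, -35, 0, 0, 0],
    [30, -35, 0, 0, 0],
    [30, -35, 0, 0, 0],
    [30, -25, 0, 0, 0],
    [30, -5, 0, 0, 0],
  ],
)

```text
clock: 14.48
position: [484.6, -350.3, 220.4]
orientation: [0.384, 0.596, 0.379, -0.594]
force: [1.5, -1.6, -3.6]
grip_width: 41.9
```

Emit:
servo_tool(
  moves=[
    [30, 0, 0, 0, -4],
    [30, 0, 0, 0, -7],
    [30, 0, 0, 0, -7],
    [30, 0, 0, 0, -7],
    [30, 0, 0, 0, -7],
    [30, 0, 0, 0, -7],
    [30, 0, 0, 0, -7],
    [30, 0, 0, 0, -7],
  ],
)

```text
clock: 15.15
position: [481.8, -348.2, 213.3]
orientation: [0.607, 0.361, 0.61, -0.36]
force: [0.4, -0.0, -3.8]
grip_width: 41.9
```

```bash
python3 -c "
from h import *
go(*place(9,1,116,0,19,8,up=60))
go(*place(9,1,116,0,19,8,up=0))"
```

```text
t 15.15 pos [ 481.8 -348.2  213.3] psi -61.3 w 41.9 F [ 0.4 -0.  -3.8] q6 0.42
 tgt [643.  345.5 162.1] shift now-axes [  52.2  474.8 -530.7] after-roll [  52.2  523.6 -482.6] roll -5.5
t 15.15 pos [ 481.8 -348.2  213.3] psi -61.3 w 41.9 F [ 0.4 -0.  -3.8] q6 0.42
 tgt [643.  345.5 102.1] shift now-axes [ 112.2  474.9 -530.5] after-roll [ 112.2  523.7 -482.4] roll -5.5
```

Emit:
servo_tool(
  moves=[
    [30, 0, 0, 0, -5.5],
    [30, 0, 10, -9, 0],
    [30, 0, 20, -18, 0],
    [30, 0, 28, -26, 0],
    [30, 0, 28, -26, 0],
    [30, 0, 28, -26, 0],
    [30, 0, 28, -26, 0],
    [30, 0, 28, -26, 0],
  ],
)

```text
clock: 15.82
position: [535.5, -121.3, 214.0]
orientation: [0.623, 0.333, 0.624, -0.334]
force: [0.2, 0.1, -4.2]
grip_width: 41.8
```

Emit:
servo_tool(
  moves=[
    [30, 0, 28, -26, 0],
    [30, 0, 28, -26, 0],
    [30, 0, 28, -26, 0],
    [30, 0, 28, -26, 0],
    [30, 0, 28, -26, 0],
    [30, 0, 28, -26, 0],
    [30, 0, 28, -26, 0],
    [30, 0, 28, -26, 0],
  ],
)

```text
clock: 16.48
position: [605.2, 176.0, 213.8]
orientation: [0.623, 0.333, 0.624, -0.334]
force: [0.3, -0.6, -3.2]
grip_width: 41.4
```

Emit:
servo_tool(
  moves=[
    [30, 0, 28, -26, 0],
    [30, 0, 28, -26, 0],
    [30, 0, 28, -26, 0],
    [30, 0, 28, -26, 0],
    [30, 5, 15, -12, 0],
    [30, 5, 5, -4, 0],
    [30, 0, 0, 0, 0],
  ],
)

```text
clock: 17.07
position: [647.3, 348.2, 202.0]
orientation: [0.623, 0.331, 0.625, -0.334]
force: [-0.4, 0.0, -3.8]
grip_width: 42.0
```

```bash
python3 -c "
from h import *
go(*place(9,1,116,0,19,8,up=0))
cv2.imwrite('pics/w6.png',r.snapshot('wrist'))"
```

```text
t 17.07 pos [647.3 348.2 202. ] psi -56.1 w 42.0 F [-0.4  0.  -3.8] q6 1.46
 tgt [643.  345.5 102.1] shift now-axes [99.9 -4.6 -0.1] after-roll [99.9 -4.6 -0.2] roll -0.3
```

View pics/w6.png

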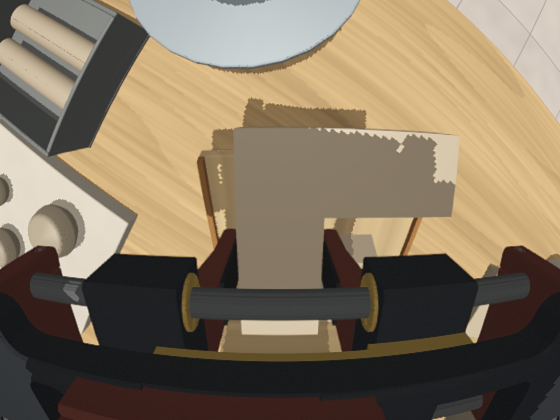

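Emit:
servo_tool(
  moves=[
    [30, 15, -2, 0, 0],
    [30, 25, -2, 0, 0],
    [30, 20, 0, 0, 0],
    [30, 10, 0, 0, 0],
    [30, 4, 0, 0, 0],
    [30, 3, 0, 0, 0],
    [30, 3, 0, 0, 0],
    [30, 3, 0, 0, 0],
  ],
  grip_force=35,
)

```text
clock: 17.78
position: [646.9, 344.7, 123.6]
orientation: [0.624, 0.333, 0.623, -0.332]
force: [-0.3, -0.9, -3.0]
grip_width: 41.5
```

Emit:
servo_tool(
  moves=[
    [30, 2, 0, 0, 0],
    [30, 2, 0, 0, 0],
    [30, 2, 0, 0, 0],
    [30, 2, 0, 0, 0],
  ],
)

```text
clock: 18.12
position: [646.2, 344.6, 116.6]
orientation: [0.624, 0.333, 0.624, -0.333]
force: [-7.0, -4.7, 10.8]
grip_width: 41.8
```

```bash
python3 -c "
from h import *
go(*place(9,1,116,0,19,8,up=0))
cv2.imwrite('pics/w7.png',r.snapshot('wrist'))"
```

```text
t 18.12 pos [646.2 344.6 116.6] psi -56.1 w 41.8 F [-7.  -4.7 10.8] q6 1.45
 tgt [643.  345.5 102.1] shift now-axes [14.5 -2.2 -2.5] after-roll [14.5 -2.2 -2.5] roll -0.4
```

View pics/w7.png

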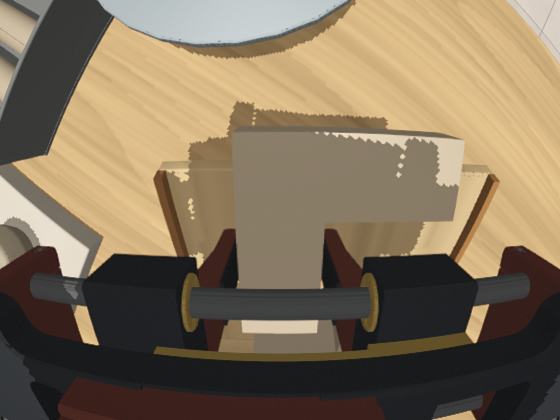

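Emit:
servo_tool(
  moves=[
    [30, 2, 0, 0, 0],
    [30, 2, 0, 0, 0],
    [30, 2, 0, 0, 0],
    [30, 2, 0, 0, 0],
  ],
)

```text
clock: 18.5
position: [646.2, 344.5, 108.7]
orientation: [0.624, 0.333, 0.624, -0.332]
force: [-5.6, -3.7, 8.6]
grip_width: 42.0
```

Emit:
servo_tool(
  moves=[
    [30, 2, 0, 0, 0],
    [30, 2, 0, 0, 0],
  ],
)

```text
clock: 18.67
position: [646.4, 344.7, 104.7]
orientation: [0.624, 0.333, 0.624, -0.332]
force: [-5.5, -4.4, 7.5]
grip_width: 41.4
```

Emit:
servo_tool(
  moves=[
    [30, 1.5, 0, 0, 0],
    [30, 1.5, 0, 0, 0],
  ],
)

```text
clock: 18.83
position: [646.6, 344.7, 101.7]
orientation: [0.624, 0.333, 0.624, -0.332]
force: [-4.8, -4.4, 7.9]
grip_width: 41.7
```

```bash
python3 -c "
from h import *
go(*place(9,1,116,0,19,8,up=0))
cv2.imwrite('pics/w8.png',r.snapshot('wrist'))"
```

```text
t 18.83 pos [646.6 344.7 101.7] psi -56.1 w 41.7 F [-4.8 -4.4  7.9] q6 1.45
 tgt [643.  345.5 102.1] shift now-axes [-0.4 -2.6 -2.6] after-roll [-0.4 -2.5 -2.6] roll -0.4
```

View pics/w8.png

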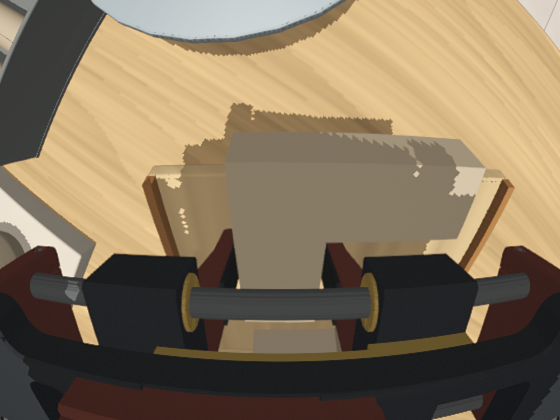

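Emit:
servo_tool(
  moves=[
    [30, 1.5, 0, 0, 0],
    [30, 1, 0, 0, 0],
  ],
)

```text
clock: 19.05
position: [646.7, 344.9, 99.4]
orientation: [0.624, 0.333, 0.623, -0.332]
force: [-7.5, -4.2, 22.7]
grip_width: 41.6
```

Emit:
servo_tool(
  moves=[
    [30, 1, 0, 0, 0],
    [30, 0.5, 0, 0, 0],
  ],
)

```text
clock: 19.22
position: [646.7, 344.8, 99.3]
orientation: [0.624, 0.333, 0.624, -0.332]
force: [-9.7, -5.6, 20.7]
grip_width: 41.6
```

```bash
python3 -c "
from h import *
go(*place(9,1,116,0,19,8,up=0))
a=r.snapshot('scene')
cv2.imwrite('pics/w9.png',cv2.resize(a[230:420,310:470],None,fx=3,fy=3,interpolation=cv2.INTER_CUBIC))"
```

```text
t 19.22 pos [646.7 344.8  99.3] psi -56.1 w 41.6 F [-9.7 -5.6 20.7] q6 1.45
 tgt [643.  345.5 102.1] shift now-axes [-2.8 -2.7 -2.6] after-roll [-2.8 -2.7 -2.6] roll -0.4
```

View pics/w9.png

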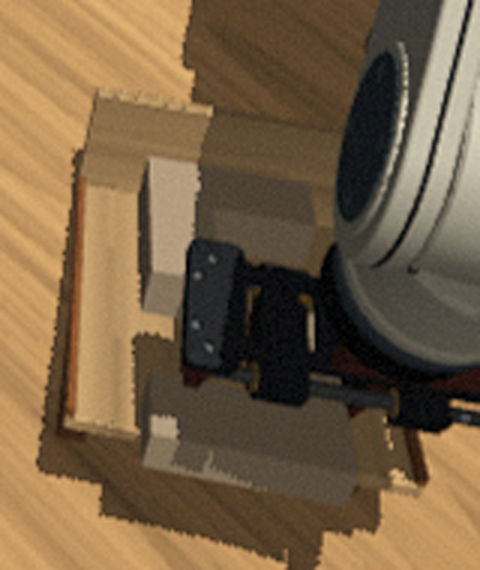

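Emit:
servo_tool(
  moves=[
    [30, -5, 0, 0, 0],
    [30, -15, 0, 0, -0.4],
    [30, -25, 0, 0, 0],
    [30, -15, -5, 0, 0],
    [30, -5, -15, 0, 0],
    [30, 0, -25, -1, 0],
    [30, 0, -25, -1, 0],
    [30, 0, -25, 0, 0],
  ],
  grip_force=45,
)

```text
clock: 19.93
position: [565.6, 292.4, 161.3]
orientation: [0.625, 0.331, 0.625, -0.33]
force: [-0.3, -0.1, -3.9]
grip_width: 41.8
```

Emit:
servo_tool(
  moves=[
    [30, 0, -14, 0, 0],
    [30, 10, -2, 0, 0],
    [30, 15, 0, 0, 0],
    [30, 12, 0, 0, 0],
    [30, 0, 0, 0, 0],
    [30, 0, 0, 0, 0],
  ],
)

```text
clock: 20.43
position: [553.1, 283.8, 122.4]
orientation: [0.625, 0.33, 0.625, -0.331]
force: [-0.4, 0.5, -3.2]
grip_width: 41.6
```

```bash
python3 -c "
from h import *
go(*place(9,1,10,36,19,8,up=0))
a=r.snapshot('scene')
cv2.imwrite('pics/w10.png',cv2.resize(a[230:420,310:470],None,fx=3,fy=3,interpolation=cv2.INTER_CUBIC))
cv2.imwrite('pics/w11.png',r.snapshot('wrist'))"
```

```text
t 20.43 pos [553.1 283.8 122.4] psi -55.7 w 41.6 F [-0.4  0.5 -3.2] q6 1.43
 tgt [551.2 283.   88. ] shift now-axes [34.4 -2.  -0.5] after-roll [34.4 -2.  -0.4] roll 0.0
```

View pics/w10.png

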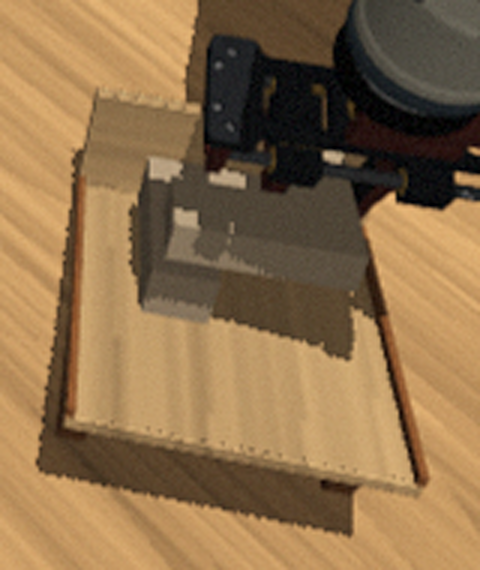

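View pics/w11.png

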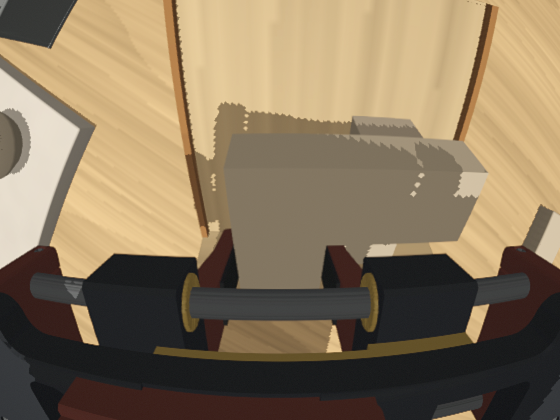

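Emit:
servo_tool(
  moves=[
    [30, 10, 0, 0, 0],
    [30, 12, 0, 0, 0],
    [30, 6, 0, 0, 0],
    [30, 2, 0, 0, 0],
    [30, 2, 0, 0, 0],
    [30, 1, 0, 0, 0],
    [30, 0, 0, 0, 0],
  ],
  grip_force=35,
)

```text
clock: 21.12
position: [553.3, 283.7, 90.2]
orientation: [0.625, 0.331, 0.625, -0.331]
force: [-0.6, 0.4, -3.3]
grip_width: 41.8
```

Emit:
servo_tool(
  moves=[
    [30, 1, 0, 0, 0],
    [30, 1, 0, 0, 0],
  ],
)

```text
clock: 21.28
position: [553.5, 283.9, 88.6]
orientation: [0.625, 0.331, 0.625, -0.33]
force: [0.6, 0.4, -4.0]
grip_width: 41.9
```

```bash
python3 -c "
from h import *
go(*place(9,1,10,36,19,8,up=0))"
```

```text
t 21.28 pos [553.5 283.9  88.6] psi -55.7 w 41.9 F [ 0.6  0.4 -4. ] q6 1.43
 tgt [551.2 283.   88. ] shift now-axes [ 0.7 -2.4 -0.6] after-roll [ 0.7 -2.4 -0.6] roll 0.0
```

Emit:
servo_tool(
  moves=[
    [30, 1, 0, 0, 0],
    [30, 1, 0, 0, 0],
    [30, 0, 0, 0, 0],
  ],
)

```text
clock: 21.53
position: [553.1, 283.6, 86.2]
orientation: [0.625, 0.33, 0.625, -0.331]
force: [0.1, 0.5, -3.7]
grip_width: 41.9
```

Emit:
servo_tool(
  moves=[
    [30, 1, 0, 0, 0],
    [30, 0, 0, 0, 0],
  ],
)

```text
clock: 21.7
position: [553.3, 283.8, 85.5]
orientation: [0.625, 0.331, 0.625, -0.33]
force: [-1.6, -0.6, -0.8]
grip_width: 41.7
```

Emit:
servo_tool(
  moves=[
    [30, 2.5, -3, 0, 0],
    [30, 1.5, -3, 0, 0],
    [30, 0, 0, 0, 0],
  ],
)

```text
clock: 21.95
position: [549.1, 280.6, 82.4]
orientation: [0.626, 0.331, 0.624, -0.33]
force: [-0.5, -0.5, 6.3]
grip_width: 41.8
```

Emit:
servo_tool(
  moves=[
    [30, 1, -2, 0, 0],
    [30, 1, -2, 0, 0],
    [30, 0, 0, 0, 0],
  ],
)

```text
clock: 22.2
position: [549.2, 280.5, 82.3]
orientation: [0.627, 0.334, 0.623, -0.327]
force: [5.9, 4.9, 9.1]
grip_width: 41.5
```

```bash
python3 -c "
from h import *
go(*place(9,1,0,36,19,8,up=0))"
```

```text
t 22.2 pos [549.2 280.5  82.3] psi -55.8 w 41.5 F [5.9 4.9 9.1] q6 1.43
 tgt [543.7 277.9  83.6] shift now-axes [-1.3 -5.9 -0.9] after-roll [-1.3 -5.9 -1. ] roll -0.0
```

Emit:
servo_tool(
  moves=[
    [30, -0.5, 1, 0, 0],
    [50, 0, 0, 0, 0],
    [60, 0, 0, 0, 0],
    [60, 0, 0, 0, 0],
    [60, -15, 0, 0, 0],
    [60, -30, 0, 0, 0],
    [60, -35, 0, 0, 0],
    [60, -35, 0, 0, 0],
  ],
)

```text
clock: 22.87
position: [544.6, 278.0, 194.7]
orientation: [0.624, 0.329, 0.626, -0.332]
force: [0.7, 0.8, 0.5]
grip_width: 60.3
```

Emit:
servo_tool(
  moves=[
    [60, -15, 0, 0, 0],
    [80, 0, -30, 0, 0],
    [80, 0, -35, 0, 0],
    [80, 0, -40, 0, 0],
    [80, 0, -25, 0, 0],
    [80, 0, 0, 0, 0],
  ],
)

```text
clock: 23.37
position: [433.0, 202.5, 208.7]
orientation: [0.624, 0.329, 0.626, -0.332]
force: [-0.7, -0.7, -0.8]
grip_width: 79.9
```

```bash
python3 -c "
from h import *
go(*grasp('thin',10,7))
a=r.snapshot('scene')
cv2.imwrite('pics/w12.png',cv2.resize(a[230:380,310:470],None,fx=4,fy=4,interpolation=cv2.INTER_CUBIC))
cv2.imwrite('pics/w13.png',r.snapshot('wrist'))"
```

```text
t 23.37 pos [433.  202.5 208.7] psi -55.8 w 79.9 F [-0.7 -0.7 -0.8] q6 1.39
 tgt [ 638.  -199.7    7. ] shift now-axes [201.6 -55.7 448. ] after-roll [ 201.6 -451.3   11.6] roll -81.4
```

View pics/w12.png

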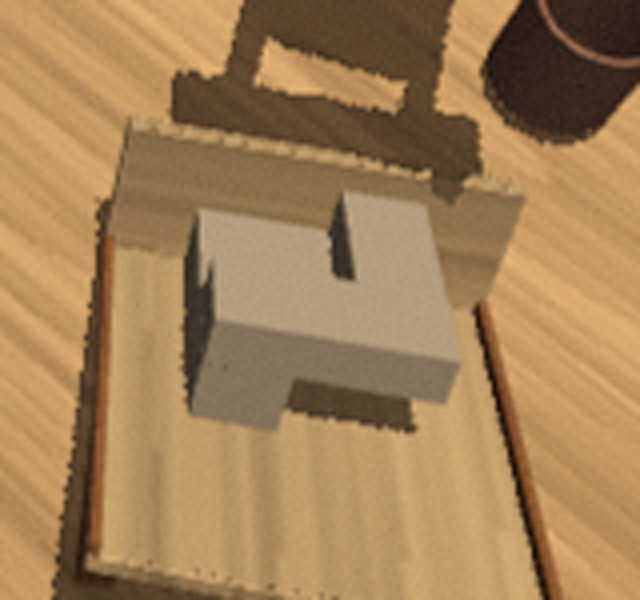

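View pics/w13.png

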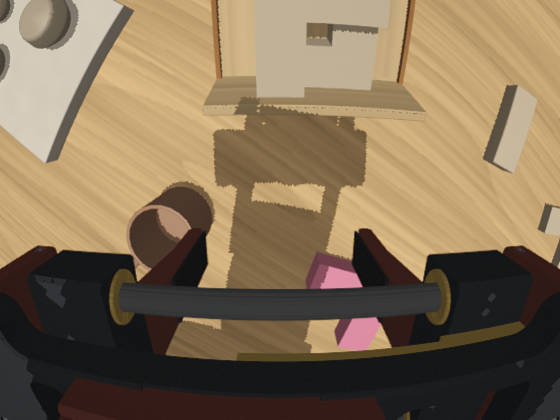

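```bash
python3 -c "
from h import *
deckfit([(460,360),(425,203),(343,190),(355,280),(210,263),(214,320)],63,3.14)"
```

```text
deck pose [54.776  0.579  3.144] res [[0.3, 0.4], [-0.3, 0.3], [-0.7, 0.1], [0.1, 0.4], [0.3, -1.5], [0.1, -0.3]]
```

Emit:
servo_tool(
  moves=[
    [80, 0, 0, 0, -7],
    [80, 0, 0, 0, -7],
    [80, 0, 0, 0, -7],
    [80, 0, 0, 0, -7],
    [80, 0, 0, 0, -7],
    [80, 0, 0, 0, -7],
    [80, 0, 0, 0, -7],
    [80, 0, 0, 0, -7],
  ],
)

```text
clock: 24.13
position: [439.7, 206.3, 209.6]
orientation: [0.707, -0.004, 0.707, 0.004]
force: [-0.1, -0.9, -0.2]
grip_width: 80.2
```

Emit:
servo_tool(
  moves=[
    [80, 0, 0, 0, -7],
    [80, 0, 0, 0, -7],
    [80, 0, 0, 0, -7],
    [80, 0, 0, 0, -4.4],
    [80, -8, -15, 0, 0],
    [80, -8, -25, 0, 0],
    [80, -8, -35, 0, 0],
    [80, -8, -35, 0, 0],
  ],
)

```text
clock: 24.8
position: [487.8, 106.1, 242.1]
orientation: [0.69, -0.158, 0.689, 0.158]
force: [0.4, 0.4, 0.1]
grip_width: 79.9
```

```bash
python3 -c "
from h import *
go(*grasp('thin',10,7))"
```

```text
t 24.8 pos [487.8 106.1 242.1] psi 25.8 w 79.9 F [0.4 0.4 0.1] q6 -0.26
 tgt [ 638.  -199.7    7. ] shift now-axes [ 235.2 -340.7    2.1] after-roll [ 235.2 -340.7    2.7] roll 0.1
```

Emit:
servo_tool(
  moves=[
    [80, 0, -38, 0, 0],
    [80, 0, -38, 0, 0],
    [80, 0, -38, 0, 0],
    [80, 0, -38, 0, 0],
    [80, 0, -38, 0, 0],
    [80, 0, -38, 0, 0],
    [80, 0, -38, 0, 0],
    [80, 10, -38, 0, 0],
  ],
)

```text
clock: 25.47
position: [620.8, -170.1, 233.1]
orientation: [0.691, -0.158, 0.688, 0.156]
force: [0.6, 1.3, 0.1]
grip_width: 80.0
```

Emit:
servo_tool(
  moves=[
    [80, 30, -30, 2, 0],
    [80, 35, -6, 0, 0],
    [80, 35, 0, 0, 0],
    [80, 30, 0, 0, 0],
    [80, 0, 0, 0, 0],
    [80, 0, 0, 0, 0],
  ],
)

```text
clock: 25.97
position: [634.6, -198.5, 100.4]
orientation: [0.688, -0.156, 0.691, 0.158]
force: [1.3, -0.8, 0.5]
grip_width: 80.2
```

```bash
python3 -c "
from h import *
cv2.imwrite('pics/w14.png',r.snapshot('wrist'))
go(*grasp('thin',10,7))"
```

```text
t 26.02 pos [ 635.9 -198.9  102.6] psi 25.7 w 80.1 F [1.4 0.1 0.6] q6 -0.77
 tgt [ 638.  -199.7    7. ] shift now-axes [95.6 -1.6  1.5] after-roll [95.6 -1.6  1.5] roll 0.0
```

View pics/w14.png

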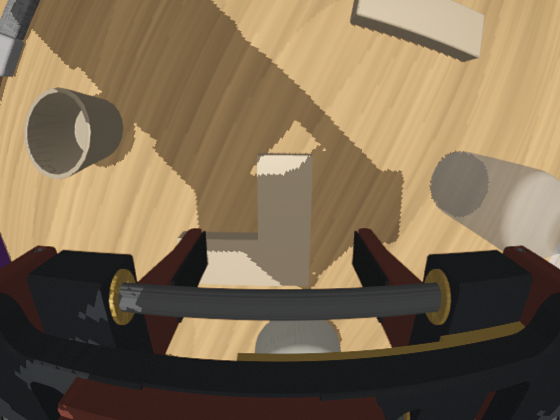

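Emit:
servo_tool(
  moves=[
    [80, 25, -1.5, 2, 0],
    [80, 30, 0, 0, 0],
    [80, 25, 0, 0, 0],
    [80, 13, 0, 0, 0],
    [80, 4, 0, 0, 0],
    [80, 0, 0, 0, 0],
    [80, 0, 0, 0, 0],
  ],
  grip_force=45,
)

```text
clock: 26.6
position: [638.8, -199.6, 7.3]
orientation: [0.69, -0.158, 0.689, 0.157]
force: [0.1, 0.3, 1.1]
grip_width: 79.9
```

```bash
python3 -c "
from h import *
go(*grasp('thin',10,7))"
```

```text
t 26.6 pos [ 638.8 -199.6    7.3] psi 25.7 w 79.9 F [0.1 0.3 1.1] q6 -0.77
 tgt [ 638.  -199.7    7. ] shift now-axes [ 0.3  0.3 -0.7] after-roll [ 0.3  0.3 -0.7] roll -0.0
```

Emit:
servo_tool(
  moves=[
    [50, 0, 0, 0, 0],
    [36, 0, 0, 0, 0],
    [30, 0, 0, 0, 0],
    [30, 0, 0, 0, 0],
    [30, 0, 0, 0, 0],
    [30, 0, 0, 0, 0],
    [30, 0, 0, 0, 0],
  ],
)

```text
clock: 27.18
position: [637.4, -199.2, 5.5]
orientation: [0.69, -0.157, 0.689, 0.157]
force: [-0.9, 0.4, 1.1]
grip_width: 41.9
```

Emit:
servo_tool(
  moves=[
    [30, -10, 0, 0, 0],
    [30, -25, 0, 0, 0],
    [30, -35, 0, 0, 0],
    [30, -35, 0, 0, 0],
    [30, -35, 0, 0, 0],
    [30, -35, 0, 0, 0],
    [30, -30, 0, 0, 0],
    [30, -10, 0, 0, 0],
  ],
)

```text
clock: 27.85
position: [639.2, -199.9, 226.1]
orientation: [0.692, -0.158, 0.687, 0.156]
force: [0.5, -0.7, -1.8]
grip_width: 41.7
```

```bash
python3 -c "
from h import *
cv2.imwrite('pics/w15.png',r.snapshot('wrist'))
go(*place(10,0,20,63,12.5,5.5,up=80))"
```

```text
t 27.9 pos [ 639.3 -200.   225.8] psi 25.7 w 41.6 F [ 1.  -0.5 -0.9] q6 -0.77
 tgt [603.5 236.4 201.6] shift now-axes [ 22.8 408.9 156.7] after-roll [  22.8  215.8 -381. ] roll 81.4
```

View pics/w15.png

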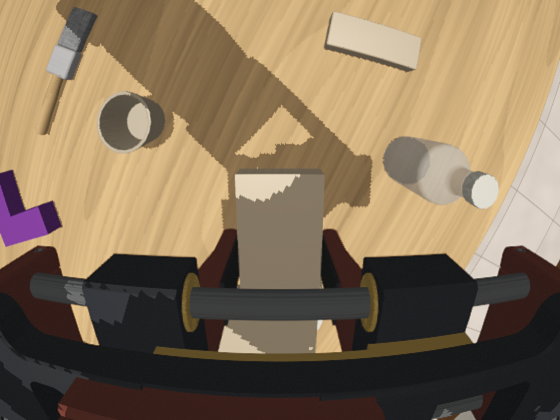

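Emit:
servo_tool(
  moves=[
    [30, 0, 0, 0, 4.4],
    [30, 0, 0, 0, 7],
    [30, 0, 0, 0, 7],
    [30, 0, 0, 0, 7],
    [30, 0, 0, 0, 7],
    [30, 0, 0, 0, 7],
    [30, 0, 0, 0, 7],
    [30, 0, 0, 0, 7],
  ],
)

```text
clock: 28.57
position: [635.9, -198.8, 217.6]
orientation: [0.685, 0.172, 0.687, -0.171]
force: [-1.2, 0.9, -2.0]
grip_width: 41.6
```

Emit:
servo_tool(
  moves=[
    [30, 0, 0, 0, 7],
    [30, 0, 0, 0, 7],
    [30, 0, 0, 0, 7],
    [30, 0, 0, 0, 7],
    [30, 0, 8, -15, 0],
    [30, 0, 14, -24, 0],
    [30, 0, 17, -30, 0],
    [30, 0, 17, -30, 0],
  ],
)

```text
clock: 29.23
position: [626.2, -84.4, 218.2]
orientation: [0.624, 0.33, 0.626, -0.33]
force: [0.8, 0.3, -3.1]
grip_width: 41.4
```

Emit:
servo_tool(
  moves=[
    [30, 0, 17, -30, 0],
    [30, 0, 17, -30, 0],
    [30, 0, 17, -30, 0],
    [30, 0, 17, -30, 0],
    [30, 0, 17, -30, 0],
    [30, 0, 17, -30, 0],
    [30, 0, 17, -30, 0],
    [30, 0, 17, -30, 0],
  ],
)

```text
clock: 29.9
position: [603.1, 191.0, 218.5]
orientation: [0.625, 0.329, 0.626, -0.33]
force: [0.8, -0.2, -2.3]
grip_width: 41.5
```

```bash
python3 -c "
from h import *
go(*place(10,0,16,63,12,6.2,up=60,yc=-1))"
```

```text
t 29.9 pos [603.1 191.  218.5] psi -55.6 w 41.5 F [ 0.8 -0.2 -2.3] q6 1.26
 tgt [601.3 233.7 178.7] shift now-axes [ 39.7  22.8 -36.1] after-roll [ 39.7  22.7 -36.2] roll 0.2
```

Emit:
servo_tool(
  moves=[
    [30, 10, 12, -20, 0],
    [30, 15, 6, -8, 0],
    [30, 5, 0, 0, 0],
    [30, 0, 0, 0, 0],
    [30, 0, 0, 0, 0],
    [30, 0, 0, 0, 0],
  ],
)

```text
clock: 30.4
position: [604.3, 220.9, 190.3]
orientation: [0.625, 0.331, 0.625, -0.331]
force: [-0.2, -0.3, -2.2]
grip_width: 41.5
```

```bash
python3 -c "
from h import *
cv2.imwrite('pics/w16.png',r.snapshot('wrist'))
go(*place(10,0,16,63,12,6.2,up=0,yc=-1))"
```

```text
t 30.45 pos [604.6 220.9 190.7] psi -55.8 w 41.9 F [ 0.2 -0.6 -2.3] q6 1.31
 tgt [601.3 233.7 118.7] shift now-axes [ 72.    4.4 -12.4] after-roll [ 72.    4.4 -12.4] roll -0.1
```

View pics/w16.png

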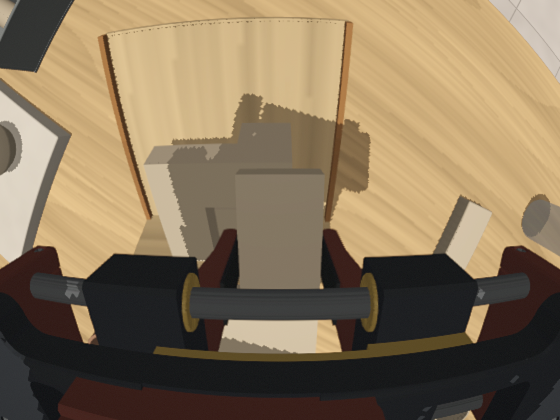

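Emit:
servo_tool(
  moves=[
    [30, 10, 2, -6, 0],
    [30, 18, 2, -6, 0],
    [30, 12, 0, 0, 0],
    [30, 6, 0, 0, 0],
    [30, 3, 0, 0, 0],
    [30, 2, 0, 0, 0],
    [30, 2, 0, 0, 0],
    [30, 0, 0, 0, 0],
  ],
  grip_force=30,
)

```text
clock: 31.12
position: [600.9, 234.3, 137.5]
orientation: [0.625, 0.331, 0.625, -0.33]
force: [-0.6, -0.4, -2.7]
grip_width: 41.7
```

```bash
python3 -c "
from h import *
go(*place(10,0,16,63,12,6.2,up=0,yc=-1))"
```

```text
t 31.12 pos [600.9 234.3 137.5] psi -55.7 w 41.7 F [-0.6 -0.4 -2.7] q6 1.33
 tgt [601.3 233.7 118.7] shift now-axes [18.8 -0.   0.8] after-roll [18.8 -0.   0.8] roll 0.0
```

Emit:
servo_tool(
  moves=[
    [30, 2, 0, 0, 0],
    [30, 2, 0, 0, 0],
    [30, 2, 0, 0, 0],
  ],
)

```text
clock: 31.37
position: [600.9, 234.5, 131.7]
orientation: [0.625, 0.331, 0.625, -0.33]
force: [-3.8, -0.9, 6.1]
grip_width: 41.8
```

Emit:
servo_tool(
  moves=[
    [30, 2, 0, 0, 0],
    [30, 2, 0, 0, 0],
    [30, 2, 0, 0, 0],
  ],
)

```text
clock: 31.62
position: [600.4, 234.2, 126.1]
orientation: [0.625, 0.33, 0.625, -0.331]
force: [-4.6, -2.4, 5.1]
grip_width: 41.9
```

Emit:
servo_tool(
  moves=[
    [30, 2, 0, 0, 0],
    [30, 2, 0, 0, 0],
    [30, 1, 0, 0, 0],
  ],
)

```text
clock: 31.87
position: [600.5, 234.2, 120.9]
orientation: [0.625, 0.33, 0.625, -0.331]
force: [-3.6, -2.3, 5.8]
grip_width: 42.0
```

```bash
python3 -c "
from h import *
go(*place(10,0,16,63,12,6.2,up=0,yc=-1))
cv2.imwrite('pics/w17.png',r.snapshot('wrist'))"
```

```text
t 31.87 pos [600.5 234.2 120.9] psi -55.7 w 42.0 F [-3.6 -2.3  5.8] q6 1.33
 tgt [601.3 233.7 118.7] shift now-axes [2.2 0.4 0.9] after-roll [2.2 0.4 0.9] roll 0.0
```

View pics/w17.png

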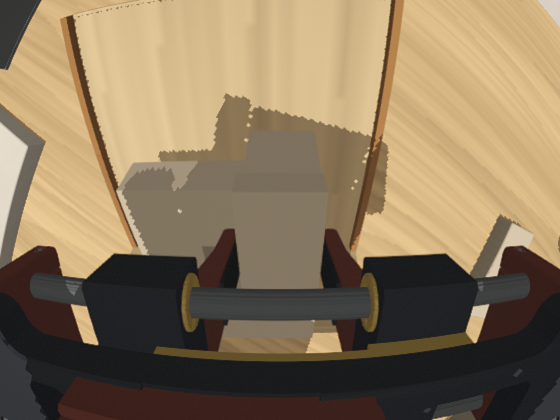

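Emit:
servo_tool(
  moves=[
    [30, 1, 0, 0, 0],
    [30, 1, 0, 0, 0],
  ],
)

```text
clock: 32.08
position: [600.6, 234.4, 119.0]
orientation: [0.625, 0.33, 0.625, -0.33]
force: [-4.6, -2.1, 4.8]
grip_width: 41.9
```

Emit:
servo_tool(
  moves=[
    [30, 1, 0, 0, 0],
    [30, 0, 0, 0, 0],
  ],
)

```text
clock: 32.25
position: [600.7, 234.4, 117.8]
orientation: [0.625, 0.331, 0.625, -0.33]
force: [-2.4, -1.2, 4.6]
grip_width: 41.6
```

Emit:
servo_tool(
  moves=[
    [30, 1, 0, 0, 0],
    [30, 0, 0, 0, 0],
  ],
)

```text
clock: 32.42
position: [600.8, 234.4, 116.8]
orientation: [0.625, 0.331, 0.625, -0.33]
force: [-3.8, -1.0, 4.7]
grip_width: 42.0
```

Emit:
servo_tool(
  moves=[
    [30, 1, 0, 0, 0],
    [30, 0, 0, 0, 0],
  ],
)

```text
clock: 32.58
position: [600.9, 234.5, 116.0]
orientation: [0.625, 0.331, 0.625, -0.33]
force: [-2.2, -1.5, 6.2]
grip_width: 41.5
```

Emit:
servo_tool(
  moves=[
    [30, 1.5, -3, 0, 0],
    [30, 1.5, -3, 0, 0],
    [30, 0, 0, 0, 0],
  ],
)

```text
clock: 32.83
position: [597.1, 231.7, 113.7]
orientation: [0.626, 0.332, 0.624, -0.329]
force: [0.0, -0.4, 6.2]
grip_width: 41.8
```

```bash
python3 -c "
from h import *
go(*place(10,0,0,63,12,6.2,up=0,yc=-1))"
```

```text
t 32.83 pos [597.1 231.7 113.7] psi -55.7 w 41.8 F [ 0.  -0.4  6.2] q6 1.32
 tgt [589.4 225.6 111.7] shift now-axes [ 1.9 -9.8  0.7] after-roll [ 1.9 -9.8  0.7] roll 0.0
```

Emit:
servo_tool(
  moves=[
    [30, 1, -2, 0, 0],
    [30, 1, -2, 0, 0],
    [30, 0, 0, 0, 0],
  ],
)

```text
clock: 33.08
position: [594.1, 229.6, 111.9]
orientation: [0.626, 0.332, 0.624, -0.329]
force: [0.8, -0.3, 6.9]
grip_width: 41.8
```

```bash
python3 -c "
from h import *
go(*place(10,0,0,63,12,6.2,up=0,yc=-1))
cv2.imwrite('pics/w18.png',r.snapshot('wrist'))"
```

```text
t 33.08 pos [594.1 229.6 111.9] psi -55.8 w 41.8 F [ 0.8 -0.3  6.9] q6 1.32
 tgt [589.4 225.6 111.7] shift now-axes [ 0.1 -6.1  0.7] after-roll [ 0.1 -6.1  0.7] roll 0.0
```

View pics/w18.png

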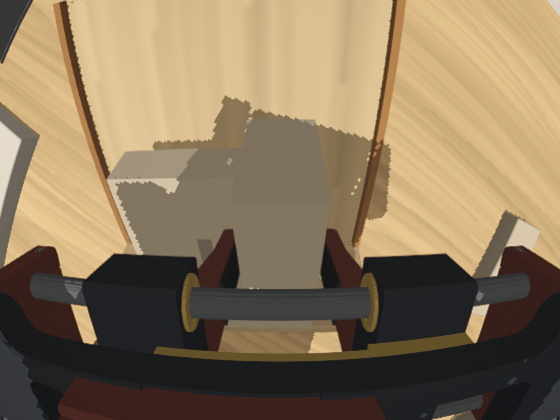

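Emit:
servo_tool(
  moves=[
    [30, 0.5, -1.5, 0, 0],
    [30, 0.5, -1.5, 0, 0],
    [30, 0, 0, 0, 0],
  ],
)

```text
clock: 33.38
position: [593.8, 229.0, 111.7]
orientation: [0.627, 0.334, 0.623, -0.328]
force: [5.9, 2.9, 5.0]
grip_width: 41.9
```

Emit:
servo_tool(
  moves=[
    [30, 0.5, -1.5, 0, 0],
    [30, 0, 0, 0, 0],
  ],
)

```text
clock: 33.55
position: [593.7, 228.7, 111.7]
orientation: [0.627, 0.335, 0.622, -0.328]
force: [8.2, 3.4, 6.3]
grip_width: 41.7
```

Against the stop; release, lift and look.

Emit:
servo_tool(
  moves=[
    [30, -0.5, 1, 0, 0],
    [50, 0, 0, 0, 0],
    [60, 0, 0, 0, 0],
    [60, 0, 0, 0, 0],
    [60, -15, 0, 0, 0],
    [60, -30, 0, 0, 0],
    [60, -35, 0, 0, 0],
    [60, -30, 0, 0, 0],
  ],
)

```text
clock: 34.22
position: [588.8, 226.6, 220.1]
orientation: [0.625, 0.33, 0.626, -0.331]
force: [1.2, 0.4, 0.1]
grip_width: 59.8
```

Emit:
servo_tool(
  moves=[
    [60, 0, -20, 0, 0],
    [60, 0, -35, 0, 0],
    [60, 0, -40, 0, 0],
    [60, 0, -40, 0, 0],
    [60, 0, -35, 0, 0],
    [60, 0, 0, 0, 0],
    [60, 0, 0, 0, 0],
  ],
)

```text
clock: 34.8
position: [447.6, 130.4, 219.2]
orientation: [0.625, 0.331, 0.625, -0.331]
force: [-0.3, 0.3, -0.1]
grip_width: 59.8
```

```bash
python3 -c "
from h import *
a=r.snapshot('scene');cv2.imwrite('pics/f_scene.png',a)
cv2.imwrite('pics/w19.png',cv2.resize(a[230:380,310:470],None,fx=4,fy=4,interpolation=cv2.INTER_CUBIC))
cv2.imwrite('pics/w20.png',r.snapshot('wrist'))
print(tool()[0]['clock'],tool()[0]['position'])"
```

```text
34.9 [450.09148397 131.54236525 219.66851897]
```

View pics/w19.png

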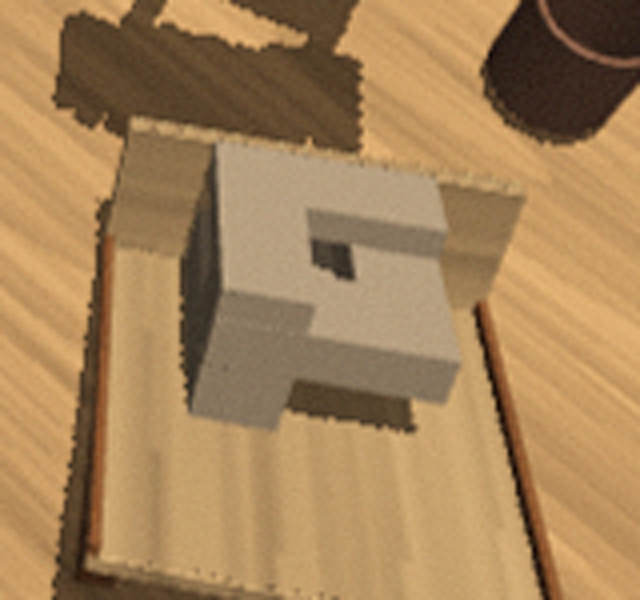

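View pics/w20.png

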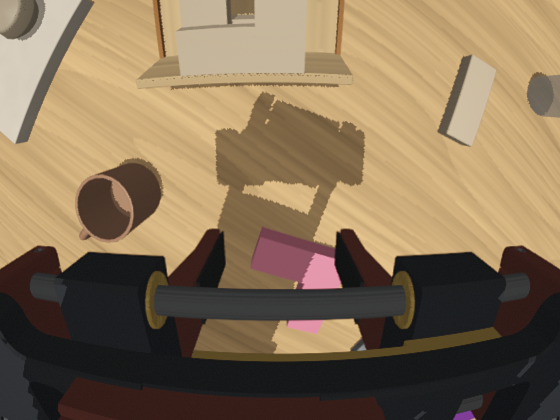

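View pics/f_scene.png

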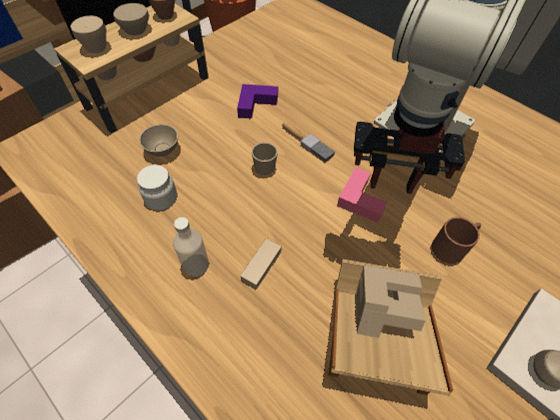

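```bash
python3 -c "
from h import *
deckfit([(217,143),(222,290),(312,305),(306,208),(446,233),(437,178)],81,0)"
```

```text
deck pose [ 5.5487e+01  7.3100e-01 -1.5000e-02] res [[-0.3, -0.6], [-0.3, -0.4], [0.8, 0.2], [-0.3, 0.1], [0.6, 0.2], [-0.3, 0.3]]
```

```bash
python3 -c "
from plant import r
print(r.finish_job(), r.read_state()['clock'])"
```

```text
the job is handed in; nothing more can be done
the job is handed in; nothing more can be done
```

The three props are stacked on the rack against the stop board, and I handed the job in at about 35 s. Thick is at the bottom, mid is turned half round on it, and thin is turned back on top. I gripped each prop by one leg, let it pivot in the pads to the 26° slope, and slid it down until the force showed it had reached the stop. The thick and thin props tilted on landing; the mid prop I tilted first against the upper deck.

Outline centres and yaw in the deck frame, fitted from the scene camera:

| Prop | Centre from stop (mm) | Offset across deck (mm) | Yaw (rad) | Corner fit residual (px) |
|---|---|---|---|---|
| Thick | 54.2 | +1.2 | 0.002 | up to about 1.3 |
| Mid | 54.8 | +0.6 | 3.144 | up to about 1.5 |
| Thin | 55.5 | +0.7 | -0.015 | up to about 0.8 |

- **Limits:** All these values are inside the limits. The calibration is only good to about 2 mm.
- **Timing of the fits:** I fitted thick and mid just after releasing each one. In the final picture they looked unmoved, but I did not fit them again.
- **Flatness:** I judged it from how well the corners fitted and from the look of the pile, and did not measure it separately.
- **Disagreements:** The arm's own position put the pile about 1 mm to the other side of mid-width than the camera did. It also read about 6 mm short of the stop at contact on every prop, which I put down to my estimate of the pivot point in the pads.
- **Bystanders:** The cup, bar, bowl, jar, bottle, brush, mug and the pink and purple look-alikes look unmoved in the last picture. I checked that by eye only. The gripper was well clear of the pile at hand-in.

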